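# Load the pot on the rail carrier and click it into the next stop

## Task

Get the battery-sorting pot ready in front of the turntable: nest the slim white ceramic pot upright in the tapered round bin on the rail carrier, letting it down lightly without forcing it, and let go. Then push the loaded carrier along its rail until it clicks into the next stop, the nearer of the two, without running past it. Leave the pot fully down in its bin, and do not shift or tip the jar, the bicycle light or the bulb.

Things in the scene. Friction and masses are not known exactly. Their poses are not given: they have to be found in the camera images.
- pot: The slim white ceramic pot, loose on the shelf, open at the top, tapered: outside diameter 40 mm at the foot and 56 mm at the rim, 110 mm tall, wall 4 mm, 0.2 to 0.35 kg. Origin at the centre of its underside, z up. Round, so its yaw means nothing.
- bin_floor (a point): Centre of the inner floor of the tapered round grey bin on the carrier, 41 mm above the shelf: the centre of the pot's underside belongs here. Axes as rail. Bin 55 mm deep, inner diameter 50 mm at the floor, 64 mm at the mouth (96 mm above the shelf, outer 72 mm). The seated pot has 5 mm of play all round at its foot (the taper wedges if pressed off-centre) and shows 55 mm above the mouth.
- push_face (a point): Centre of the outer face of the carrier's upright grey end plate, 60 mm behind (-y of the rail) the bin's axis, 70 mm above the shelf. The plate is 100 mm wide across the rail, 6 mm thick and spans heights 34 to 104 mm; push it along the rail's +y. Axes as rail.
- rail: Straight slide rail fixed to the shelf, 120 mm wide, 400 mm long, 24 mm tall. Origin: centre of its underside; its y axis (about world +y) is the way the carrier is to be pushed. At each of its two stops, 90 mm apart, an upright aluminium tab (14 x 10 x 55 mm) stands on the far (+x) edge; the carrier's small steel pointer, in line with the bin's axis, faces the tab there.
- carrier (a joint): How far the carrier has slid along the rail's +y (m): 0 home, 0.13 next stop, 0.22 far stop, 0.236 end. Starts at 0 to 0.06. Sliding takes about 2 N; a sprung ball meets a ridge 16 mm before a stop (6 to 8 N to push over), crests it 8 mm before, then snaps in to within 1 mm. A like ridge crests 8 mm after the stop. Let go within 5 mm of a stop, it is pulled home.
- next_stop (a point): The point, fixed to the rail, where bin_floor lies when the carrier is clicked into the next stop.
- jar: Amber glass jar of spent batteries with a steel lid, 70 mm diameter, 96 mm tall, loose; origin at the centre of its underside. Leave alone.
- bike_light: Steel bicycle light, a lying cylinder about 105 mm long along its x axis, 44 mm across, 52 mm tall, on a rubber foot, loose; origin under the foot's centre. Leave alone.
- bulb: Frosted reflector bulb standing on its 83 mm wide face with the brass cap up, 106 mm tall, loose; origin at the centre of its underside. Leave alone.
Things that resemble listed ones, but are neither listed nor needed, are in the scene too. Leave any purple, red or turquoise look-alike of the pot alone.

How it is judged:
By the outcome, as a careful person would: the job done as asked, in the order asked, and still so for the second after the job is handed in, with the robot touching nothing.
It also fails if it takes over 53 s, if anything falls off the work surface, if the arm or the gripper's body presses on something with over 40 N, if the wrist force passes 120 N, or if a joint passes its speed limit or range.

## Robot

A 7-joint arm with a two-finger parallel gripper is mounted at the origin on the work surface. World frame = base frame: x ahead of the robot, y to its left, z up, the work surface at z = 0. Lengths are in m, angles in rad, forces in N, time in s.
With the tool pointing down it reaches from about 0.425 to 0.925 m from the base axis. Payload 6.8 kg.
Tool frame: the origin (TCP) lies at the very end of the fingers, on their centre line; the grasp point (between the pads) lies r.grip_depth behind it (r.grip_depth is the distance from the TCP to the grasp point, in m); z points along the fingers, x is the direction in which the jaws open and shut, and the axes are right-handed (so a half turn about z gives the same grasp; the last joint's range is limited). The gripper opens to 85 mm and grips with 20 to 120 N. Pads are 22 mm wide; open, the fingers measure 114 mm over their backs; the gripper's body (76 mm by 85 mm) begins 54 mm behind the grasp point. The pads swing forward as they close: fully open they stand 13 mm farther back than shut.
Start: joints at [1.032, 0.477, 0.022, 1.555, -0.011, 1.109, -0.083], TCP at [0.282, -0.613, 0.231] pointing down, gripper open.
Joint ranges: [-2.96, 2.96], [-0.34, 2.1], [-1.41, 1.46], [0.24, 2.44], [-1.37, 4.51], [0.17, 1.92], [-2.96, 2.96]. Speed limits (rad/s): [2.39, 2.39, 3.14, 3.14, 3.14, 3.14, 3.14].

## Interface

Orientations are given as a rotation vector (axis times angle).
In Python, from bench import readout, grab_frame, workorder, r gives the robot as it stands.
- The arm moves only by the shell command python3 -m handwheel 'ROWS' [FORCE]. ROWS is text: rows parted by semicolons, each of 7 numbers parted by spaces: the shift along the tool's x, y, z in mm, then the turn, a rotation vector about the tool's x, y, z in degrees, then the finger opening in mm, from 0 to 85.4. A call has 1 to 12 rows; each row is the pose to reach, as a shift and turn from the pose commanded when the call began, along the tool's axes at that moment; what a row does not reach only later rows make up. A row lasts 1/8 s, in which the tool goes at most 62.5 mm and 10.7 degrees, less where a joint would pass 70% of its speed; a pose out of reach is approached as far as the arm can. A call with a gripper value outside its range is refused whole. The fingers move at their own pace and stop on an object; FORCE is the grip in N (left out, the last holds). Time passes only in rows, so rows that repeat a pose let the fingers close. It gives the time, the measured TCP pose, the force and the opening at its end, in the units of the state.
- readout.get_obs(): the state, without advancing time (a new reading comes with each control period).
- grab_frame(name): name is "scene" or "top" or "wrist"; returns a dict with "pixels" (400x640x3 uint8, red, green, blue), "fx", "fy", "cx", "cy" (pixels), "D" ([k1, k2, p1, p2, k3] as OpenCV has them; the pictures are not rectified), "rvec" (rotation vector, rad) and "tvec" (3), from world to camera coordinates, as OpenCV has them. Camera axes: x right, y down, z forward; pixel columns grow to the right and rows downward; lengths in m; the calibration is good to about 2 mm. A picture is of the moment at which its call begins. There is no depth.
- workorder.hand_in(): hands the job in, once; it reports no verdict.
The state is a dict: "clock": time; "joints": joint angles; "qvel": joint speeds; "tau": joint torques, N m; "tcp_pos": TCP position; "orientation": TCP orientation; "contact_force": force on the tool from outside, world axes, zero at the start; "moment": the same for the moment, N m; "grip_width": finger opening in m.
Only numpy, scipy, OpenCV 4.12 (cv2) and the standard library are available. Lean on these libraries where they do the work, as an engineer would, in place of code of your own. Each camera call takes 0.05 s, during which the arm holds its last target.

## Working session

There is one attempt and no reset: what is moved stays moved. The work goes in short steps, Python scripts to look and compute and a shell command to move; the robot and the scene stay as the last step left them, time stands still between calls to the robot, and variables do not carry over. Pictures are saved under pics/ and viewed, and the job is handed in when it is done.

```bash
ls; mkdir -p pics; python3 - <<'E'
from bench import readout, grab_frame, r
import cv2
print(readout.get_obs()); print(r.grip_depth)
for n in ["scene","top","wrist"]:
    f=grab_frame(n); cv2.imwrite(f"pics/{n}0.png",f["pixels"][:,:,::-1])
    print(n,{k:v for k,v in f.items() if k!="pixels"})
E
```

```text
pics
{'clock': 0.0, 'joints': array([ 1.03188371,  0.47781037,  0.02232565,  1.55645394, -0.01155553,
        1.1092788 , -0.08308972]), 'qvel': array([ 6.39157965e-05, -9.14991413e-04, -1.46097434e-03, -1.21986623e-03,
        1.42283351e-04,  1.06092546e-03, -1.12048417e-03]), 'tau': array([-7.40963460e-04, -5.96448898e+01,  1.60732336e+00, -2.81195551e+01,
        1.23590036e-02,  9.44252126e-03, -1.81846858e-06]), 'tcp_pos': array([ 0.28164939, -0.61278286,  0.23031748]), 'orientation': array([-2.64416834e+00,  1.69476181e+00,  2.47652667e-03]), 'contact_force': array([0.55621242, 0.1698877 , 0.19201861]), 'moment': array([-0.0065115 ,  0.02953591,  0.04826605]), 'grip_width': 0.0856026638084844}
0.0187
scene {'fx': 499.55144808107946, 'fy': 499.55144808107946, 'cx': 316.09478826954376, 'cy': 194.08230720529357, 'D': array([-0.09619136,  0.        ,  0.        ,  0.        ,  0.        ]), 'rvec': array([ 1.62312707,  2.1823115 , -0.64470409]), 'tvec': array([ 0.33140392, -0.39869121,  1.40359374])}
top {'fx': 438.41711760104164, 'fy': 438.41711760104164, 'cx': 317.68319209169476, 'cy': 194.75816188162742, 'D': array([-0.00445471,  0.        ,  0.        ,  0.        ,  0.        ]), 'rvec': array([ 2.11749751, -2.15978544,  0.15489517]), 'tvec': array([-0.17544112,  0.60479631,  0.97448567])}
wrist {'fx': 358.2261050844221, 'fy': 358.2261050844221, 'cx': 316.10724440713017, 'cy': 189.29440797122837, 'D': array([0.00424959, 0.        , 0.        , 0.        , 0.        ]), 'rvec': array([-2.44156765,  1.56279313,  0.22173813]), 'tvec': array([-0.67432891, -0.03657215,  0.37778606])}
```

View pics/scene0.png

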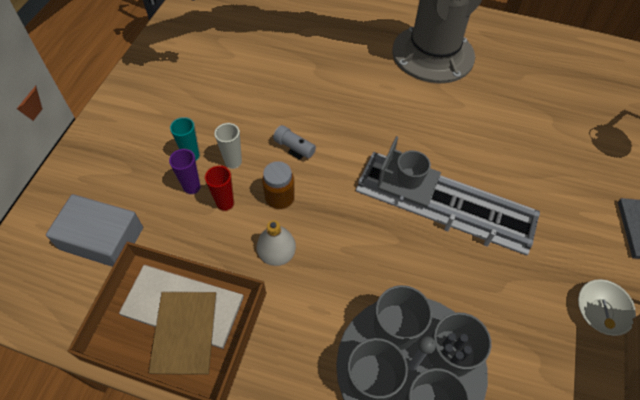

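View pics/top0.png

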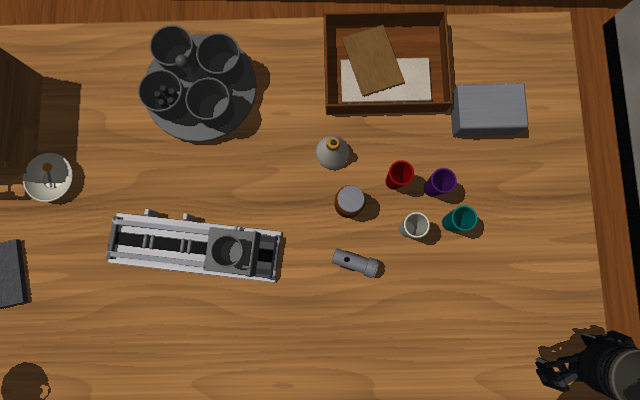

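View pics/wrist0.png

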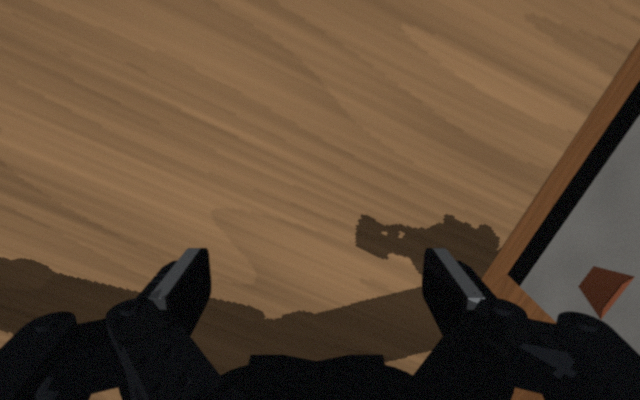

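```bash
cat > h.py <<'E'
import numpy as np, cv2
from bench import readout, grab_frame, r
from scipy.spatial.transform import Rotation as R
def K(f): return np.array([[f["fx"],0,f["cx"]],[0,f["fy"],f["cy"]],[0,0,1.]])
def ray(f,uv):
    p=cv2.undistortPoints(np.array([[uv]],float),K(f),f["D"]).ravel()
    M=cv2.Rodrigues(f["rvec"])[0]; return -M.T@f["tvec"], M.T@np.array([p[0],p[1],1.])
def plane(f,uv,z):
    c,d=ray(f,uv); return c+d*(z-c[2])/d[2]
def proj(f,P): return cv2.projectPoints(np.array(P,float).reshape(-1,3),f["rvec"],f["tvec"],K(f),f["D"])[0].reshape(-1,2)
def tri(f,u,g,v):
    c,d=ray(f,u);e,k=ray(g,v); A=np.c_[d,-k]; s=np.linalg.lstsq(A,e-c,rcond=None)[0]
    a=c+d*s[0];b=e+k*s[1]; return (a+b)/2,np.linalg.norm(a-b)
def tool():
    o=readout.get_obs(); return np.array(o["tcp_pos"]),R.from_rotvec(o["orientation"]),o
def delta(P,Rt=None):
    p,Rr,o=tool(); d=Rr.inv().apply(np.array(P)-p)*1000
    w=(Rr.inv()*Rt).as_rotvec(degrees=True) if Rt is not None else None
    return d,w
def crop(f,box,s,name,pts=()):
    x0,y0,x1,y1=box; im=cv2.resize(f["pixels"][y0:y1,x0:x1,::-1],None,fx=s,fy=s,interpolation=cv2.INTER_CUBIC)
    for u in pts: cv2.circle(im,(int((u[0]-x0+.5)*s),int((u[1]-y0+.5)*s)),3,(0,255,0),-1)
    cv2.imwrite("pics/"+name,im)
E
python3 - <<'E'
from h import *
t=grab_frame("top"); s=grab_frame("scene")
crop(t,(320,120,500,290),4,"t1.png"); crop(t,(100,190,300,300),4,"t2.png"); crop(s,(340,120,550,270),3.8,"s2.png"); crop(s,(160,100,330,280),3.3,"s1.png")
np.save("t.npy",t,allow_pickle=True);np.save("s.npy",s,allow_pickle=True)
for n,u in dict(pot=(416,224),bin=(229,250)).items(): print(n,plane(t,u,.11 if n=="pot" else .096))
p,Rr,o=tool(); print(Rr.as_matrix())
E
```

```text
pot [ 0.52333236 -0.39797406  0.11      ]
bin [0.47602393 0.00719437 0.096     ]
[[ 4.17574038e-01 -9.08642812e-01 -4.04290577e-04]
 [-9.08642466e-01 -4.17574232e-01  7.93934131e-04]
 [-8.90223869e-04  3.58293059e-05 -9.99999603e-01]]
```

View pics/t1.png

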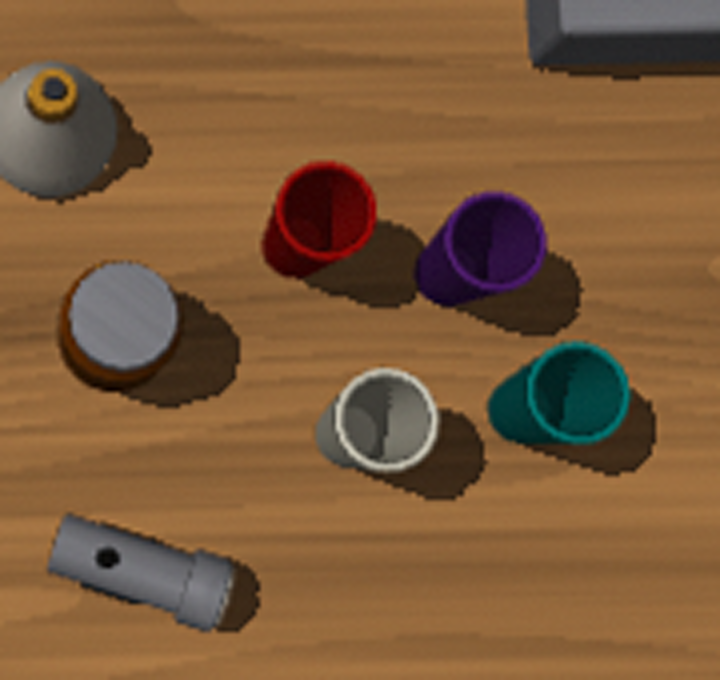

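View pics/t2.png

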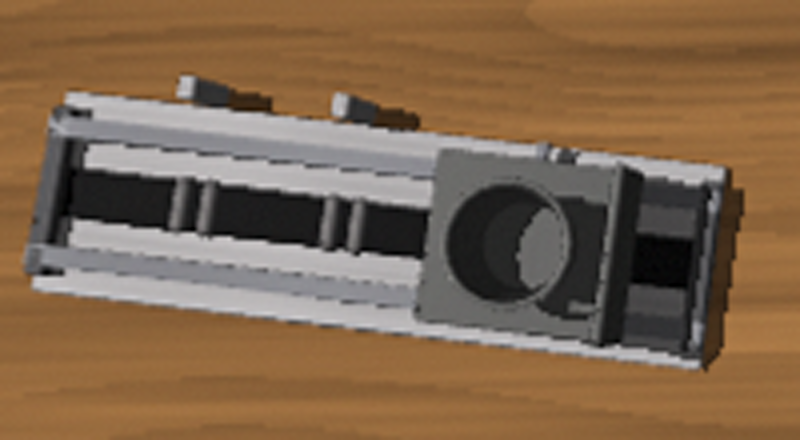

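View pics/s2.png

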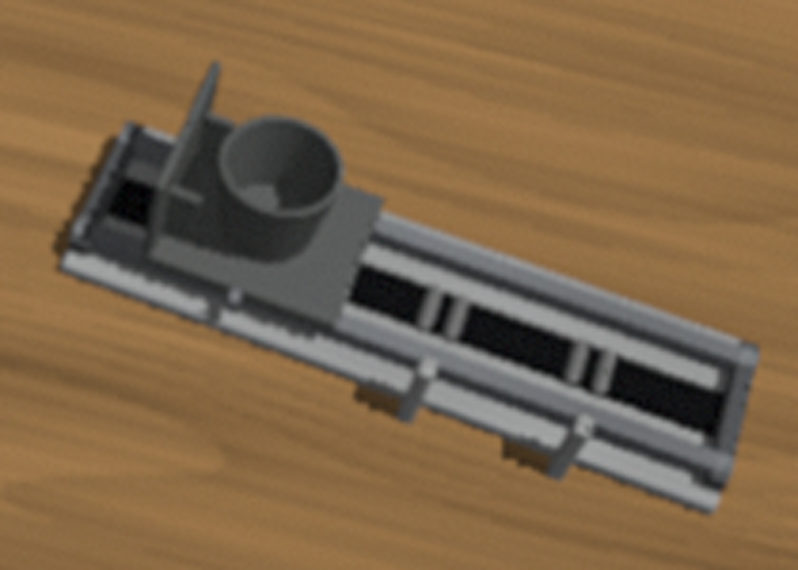

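View pics/s1.png

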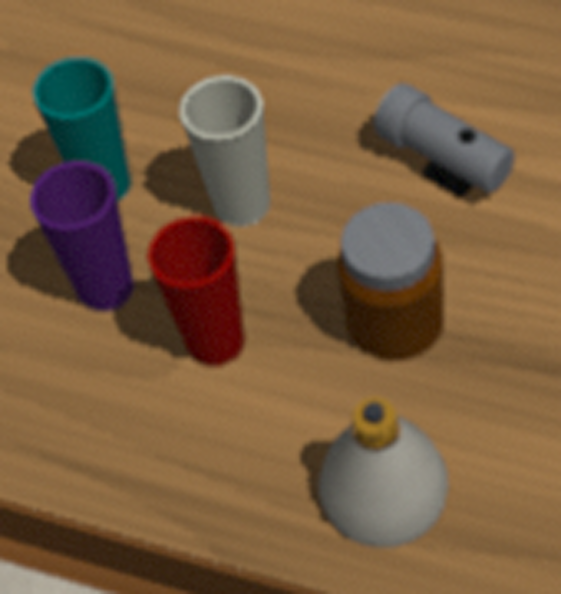

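```bash
python3 - <<'E'
from h import *
t=np.load("t.npy",allow_pickle=True).item(); s=np.load("s.npy",allow_pickle=True).item()
T=lambda x,y,b:(b[0]+x/4-.5,b[1]+y/4-.5)
a=(320,120);b=(100,190)
S1=lambda x,y:(160+x/3.3-.5,100+y/3.3-.5); S2=lambda x,y:(340+x/3.8-.5,120+y/3.8-.5)
def both(n,u,v,z):
    print(n,plane(t,u,z)[:2].round(4),plane(s,v,z)[:2].round(4),"tri",*[np.round(q,4) for q in tri(t,u,s,v)])
both("pot rim",T(386,420,a),S1(222,108),.11)
both("bin mouth",T(509,243,b),S2(281,165),.096)
both("jar lid",T(123,316,a),S1(388,244),.096)
for n,u in dict(red=T(326,212,a),purp=T(494,242,a),teal=T(579,393,a)).items(): print(n,plane(t,u,.11).round(3))
print("light",plane(t,T(145,572,a),.03))
both("tab near",T(344,97,b),S2(427,367),.055)
both("tab far",T(191,80,b),S2(585,424),.055)
for c in [(68,93),(728,168),(703,368),(33,288)]: print("rail",plane(t,T(*c,b),.024).round(4))
for c in [(712,507),(60,265)]: print("rail s",plane(s,S2(*c),.024).round(4))
for c in [(623,162),(600,340)]: print("plate top",plane(t,T(*c,b),.104).round(4))
both("ptr",T(560,152,b),S2(234,295),.05)
# white pot mask
for f,n,box in((t,"t",(390,200,450,245)),(s,"s",(205,115,255,175))):
    x0,y0,x1,y1=box; hsv=cv2.cvtColor(f["pixels"][y0:y1,x0:x1],cv2.COLOR_RGB2HSV)
    m=((hsv[...,1]<60)&(hsv[...,2]>90)).astype(np.uint8)
    c=max(cv2.findContours(m,0,2)[0],key=cv2.contourArea); print(n,np.array(cv2.boundingRect(c))+[x0,y0,0,0])
    m2=((hsv[...,1]<60)&(hsv[...,2]>185)).astype(np.uint8); 
    c=max(cv2.findContours(m2,0,2)[0],key=cv2.contourArea); e=cv2.fitEllipse(c); print(e[0][0]+x0,e[0][1]+y0,e[1], plane(f,(e[0][0]+x0,e[0][1]+y0),.11))
E
```

```text
pot rim [ 0.5223 -0.3979] [ 0.5219 -0.3964] tri [ 0.522  -0.3972  0.11  ] 0.0015
bin mouth [0.4756 0.0121] [0.4748 0.0143] tri [0.4753 0.0132 0.0961] 0.0023
jar lid [ 0.5836 -0.2593] [ 0.5863 -0.2573] tri [ 0.584  -0.259   0.0923] 0.0012
red [ 0.637 -0.371  0.11 ]
purp [ 0.618 -0.462  0.11 ]
teal [ 0.535 -0.502  0.11 ]
light [ 0.44380564 -0.27199241  0.03      ]
tab near [0.5618 0.1168] [0.5568 0.1193] tri [0.5609 0.1169 0.0603] 0.0034
tab far [0.5734 0.2054] [0.5679 0.2092] tri [0.5724 0.2056 0.0605] 0.0045
rail [0.5711 0.2908 0.024 ]
rail [ 0.519  -0.1007  0.024 ]
rail [ 0.404  -0.0855  0.024 ]
rail [0.457  0.3056 0.024 ]
rail s [0.5805 0.2917 0.024 ]
rail s [ 0.5293 -0.0961  0.024 ]
plate top [ 0.5177 -0.051   0.104 ]
plate top [ 0.423  -0.0389  0.104 ]
ptr [ 0.5282 -0.0067] [0.5378 0.0065] tri [0.5285 0.0016 0.0337] 0.0106
t [399 212  31  26]
423.2793312072754 218.79230117797852 (5.323667049407959, 14.25263500213623) [ 0.53424569 -0.41422341  0.11      ]
s [215 123  27  45]Traceback (most recent call last):
  File "<stdin>", line 25, in <module>
ValueError: max() iterable argument is empty
```

```bash
python3 - <<'E'
from h import *
a=np.radians(-7.6); Rt=R.from_matrix(np.array([[np.cos(a),np.sin(a),0],[np.sin(a),-np.cos(a),0],[0,0,-1]]))
print(delta([.522,-.397,.19],Rt))
E
```

```text
(array([ -95.98334874, -308.52010274,   40.88881645]), array([-2.38149288e-02,  4.76518671e-02, -5.77184639e+01]))
```

```bash
python3 -m handwheel '-12 -38.5 5 0 0 -7.2 85; -24 -77 10 0 0 -14.4 85; -36 -115.5 15 0 0 -21.6 85; -48 -154 20 0 0 -28.8 85; -60 -193 26 0 0 -36 85; -72 -231 31 0 0 -43.3 85; -84 -270 36 0 0 -50.5 85; -96 -308.5 41 0 0 -57.7 85; -96 -308.5 41 0 0 -57.7 85; -96 -308.5 41 0 0 -57.7 85' 30
python3 - <<'E'
from h import *
f=grab_frame("wrist"); p,Rr,o=tool(); print(p,Rr.as_matrix().round(4),o["contact_force"],o["joints"].round(2))
print(proj(f,[[.522,-.397,.11],[.522,-.397,0],p]))
crop(f,(0,0,640,400),1.2,"w1.png",proj(f,[[.522,-.397,.11]]))
t=grab_frame("top");crop(t,(320,120,500,290),4,"t3.png")
E
```

```text
clock: 1.5
tcp_pos: [0.5215, -0.3979, 0.1901]
orientation: [3.134, -0.21, -0.001]
contact_force: [-0.2, -0.4, 1.2]
grip_width: 0.0848
[ 0.52104313 -0.39857001  0.19021479] [[ 9.909e-01 -1.350e-01 -8.000e-04]
 [-1.350e-01 -9.909e-01 -7.000e-04]
 [-7.000e-04  8.000e-04 -1.000e+00]] [-0.5497029  -0.48031885  0.26350136] [ 0.75  0.5  -0.27  1.63  0.15  1.03  0.3 ]
[[316.83525819 196.8887773 ]
 [316.5251915  162.22785585]
 [315.62096032 255.47454825]]
```

View pics/w1.png

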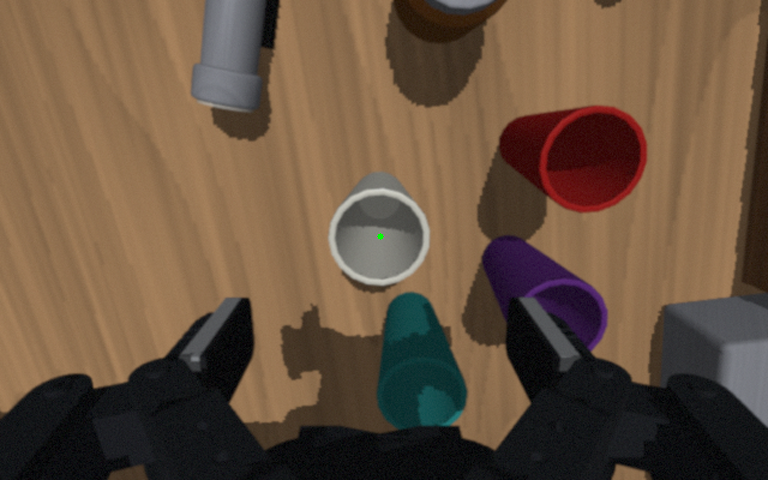

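```bash
python3 -m handwheel '0.5 -1 30 0 0 0 85; 0.5 -1 60 0 0 0 85; 0.5 -1 85 0 0 0 85; 0.5 -1 105 0 0 0 85; 0.5 -1 118 0 0 0 85; 0.5 -1 126 0 0 0 85; 0.5 -1 126 0 0 0 85; 0.5 -1 126 0 0 0 70; 0.5 -1 126 0 0 0 62; 0.5 -1 126 0 0 0 56; 0.5 -1 126 0 0 0 45; 0.5 -1 126 0 0 0 40' 30
python3 - <<'E'
from h import *
f=grab_frame("wrist"); p,Rr,o=tool(); print(p,o["contact_force"],o["grip_width"])
crop(f,(0,0,640,400),1.2,"w2.png")
E
```

```text
clock: 3.1
tcp_pos: [0.5228, -0.3968, 0.0653]
orientation: [3.134, -0.209, 0.001]
contact_force: [-1.7, 0.3, 5.5]
grip_width: 0.0543
[ 0.52277509 -0.39681759  0.06526223] [-2.19828889 -0.31347048  5.41719344] 0.05437230374972111
```

View pics/w2.png

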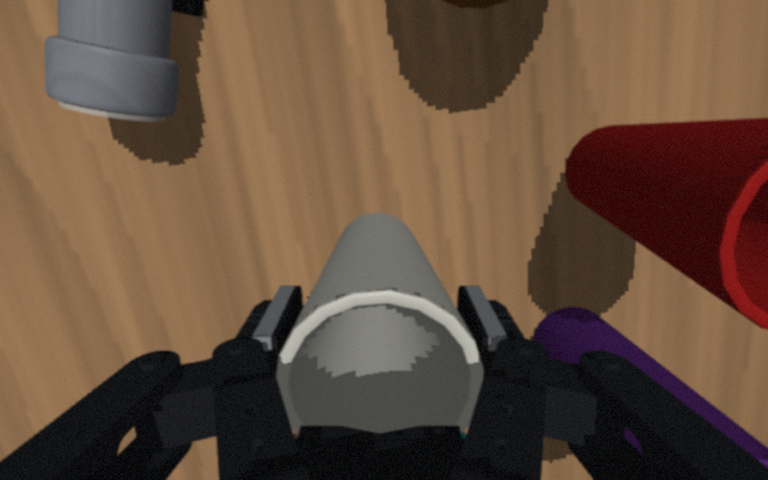

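```bash
python3 -m handwheel '0 0 -4 0 0 0 40; 0 0 -10 0 0 0 40; 0 0 -25 0 0 0 40; 0 0 -50 0 0 0 40; 0 0 -75 0 0 0 40; 0 0 -100 0 0 0 40; 0 0 -120 0 0 0 40; 0 0 -130 0 0 0 40; 0 0 -130 0 0 0 40; 0 0 -130 0 0 0 40'
python3 - <<'E'
from h import *
f=grab_frame("wrist"); p,Rr,o=tool(); print(p,o["contact_force"],o["moment"],o["grip_width"])
a=np.radians(-7.6); Rt=R.from_matrix(np.array([[np.cos(a),np.sin(a),0],[np.sin(a),-np.cos(a),0],[0,0,-1]]))
print(delta([.4752,.0132,.2],Rt))
crop(f,(0,0,640,400),1.2,"w3.png")
t=grab_frame("top");crop(t,(320,120,500,290),4,"t4.png")
E
```

```text
clock: 4.4
tcp_pos: [0.5222, -0.396, 0.1932]
orientation: [-3.134, 0.209, 0.002]
contact_force: [-0.2, -0.1, -2.9]
grip_width: 0.0546
[ 0.522154   -0.39600125  0.19309972] [-0.25262773  0.32435227 -3.06101589] [-0.01351113  0.01090091 -0.00522159] 0.054228388168691126
(array([-100.77156872, -399.37784519,   -6.35485254]), array([-0.05204669,  0.10389645, -0.01413566]))
```

View pics/w3.png

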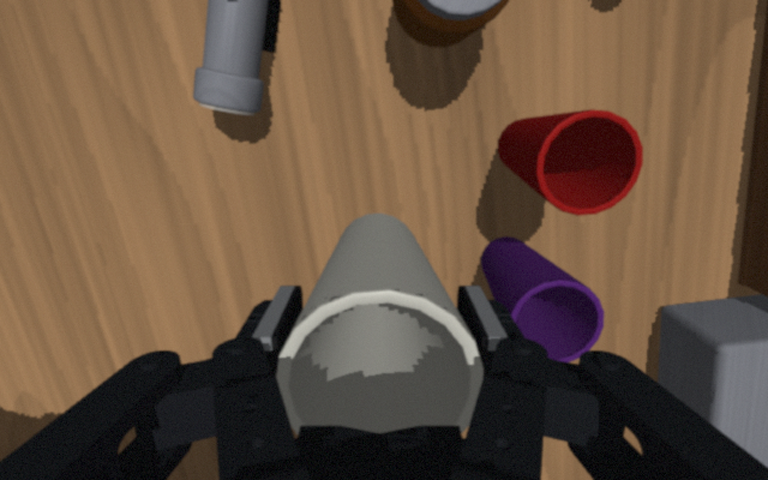

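View pics/t4.png

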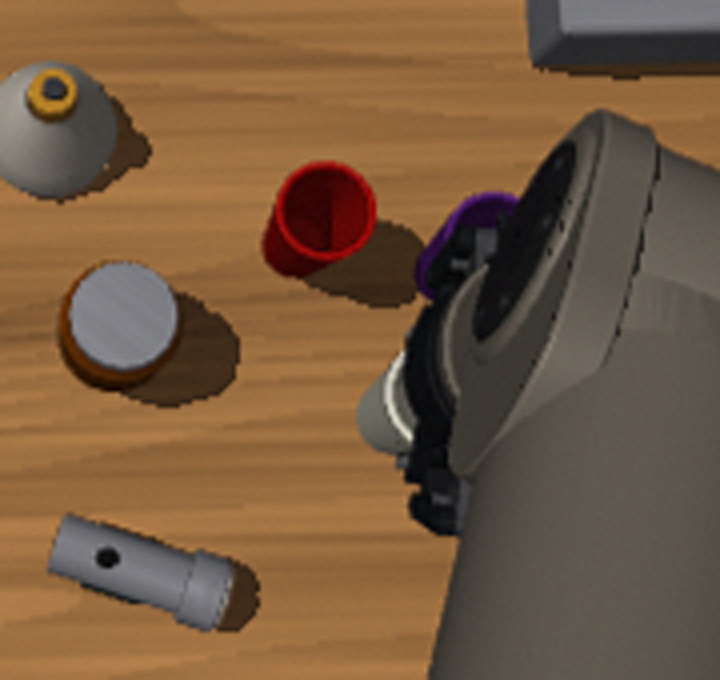

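```bash
python3 -m handwheel '-5 -20 -1 0 0 0 40; -15 -60 -2 0 0 0 40; -26 -104 -3 0 0 0 40; -38 -150 -4 0 0 0 40; -50 -198 -5 0 0 0 40; -63 -250 -5 0 0 0 40; -75 -298 -5 0 0 0 40; -87 -344 -5 0 0 0 40; -95 -377 -5 0 0 0 40; -99 -392 -5 0 0 0 40; -101 -399.5 -5 0 0 0 40; -101 -399.5 -5 0 0 0 40'
python3 - <<'E'
from h import *
f=grab_frame("wrist"); p,Rr,o=tool(); print(p,Rr.as_matrix().round(4),o["contact_force"],o["grip_width"])
crop(f,(0,0,640,400),1.2,"w4.png",proj(f,[[.4752,.0132,.096]]))
s=grab_frame("scene");crop(s,(340,60,550,220),3.8,"s4.png",proj(s,[[.4752,.0132,.096]]))
t=grab_frame("top");crop(t,(100,190,300,300),4,"t5.png")
np.save("s4.npy",s,allow_pickle=True);np.save("w4.npy",f,allow_pickle=True)
E
```

```text
clock: 6.0
tcp_pos: [0.4756, 0.0125, 0.1992]
orientation: [3.134, -0.21, -0.0]
contact_force: [0.8, -0.7, -1.9]
grip_width: 0.0543
[0.47564782 0.01185673 0.19918122] [[ 9.910e-01 -1.341e-01 -2.000e-04]
 [-1.341e-01 -9.910e-01 -5.000e-04]
 [-1.000e-04  5.000e-04 -1.000e+00]] [ 0.0084778  -0.97851431 -3.65001845] 0.054502553287016066
```

View pics/w4.png

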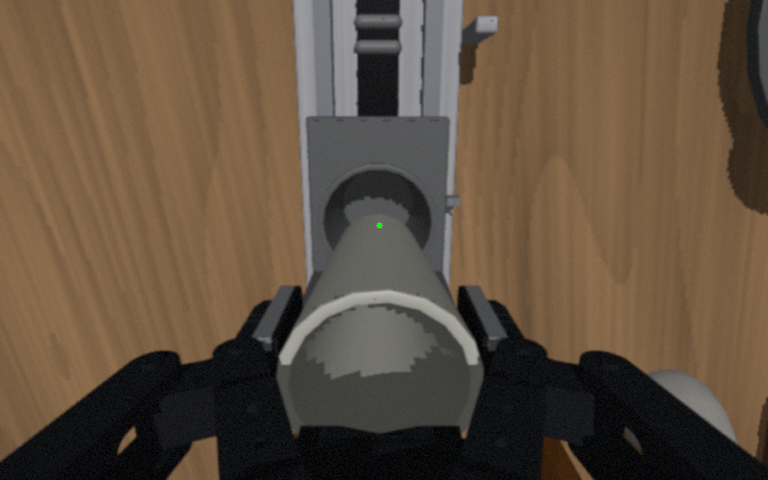

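View pics/s4.png

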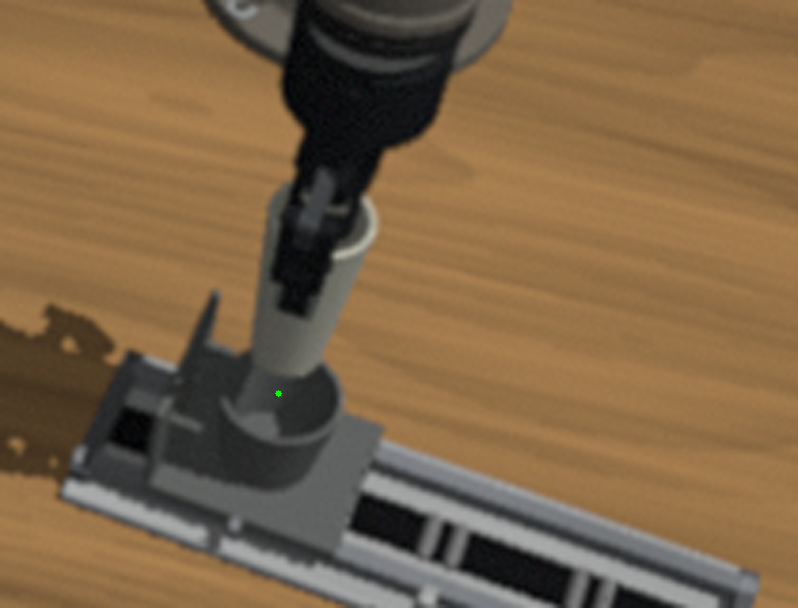

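View pics/t5.png

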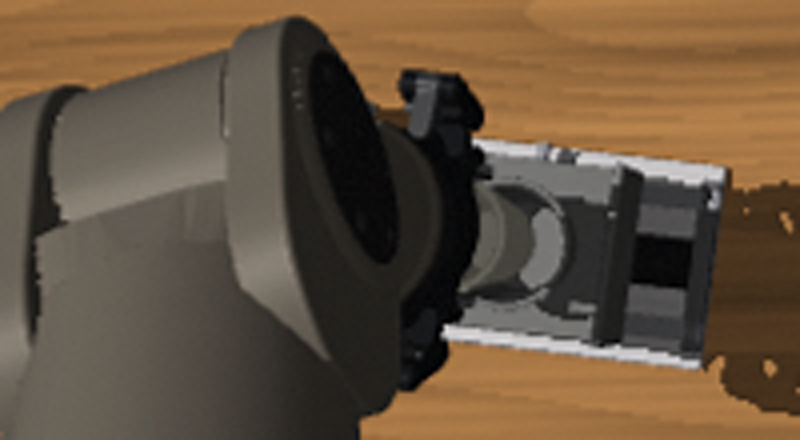

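```bash
python3 - <<'E'
from h import *
f=np.load("w4.npy",allow_pickle=True).item();s=np.load("s4.npy",allow_pickle=True).item()
p,Rr,o=tool();print(p)
th=np.linspace(0,2*np.pi,60); C=lambda c,z,rr:np.c_[c[0]+rr*np.cos(th),c[1]+rr*np.sin(th),0*th+z]
B=(.4752,.0132); zf=p[2]-.0653
def draw(f,name,box,s):
    x0,y0,x1,y1=box; crop(f,box,s,name); im=cv2.imread("pics/"+name)
    for P,col in((C(B,.096,.036),(0,255,0)),(C(B,.041,.025),(0,200,255)),(C(p,zf,.020),(0,0,255)),(C(p,zf+.11,.028),(255,0,0))):
        q=(proj(f,P)-[x0,y0]+.5)*s; cv2.polylines(im,[q.astype(int)],True,col,1)
    cv2.imwrite("pics/"+name,im)
draw(f,"w5.png",(240,110,400,260),5); draw(s,"s5.png",(380,90,460,210),5)
E
```

```text
[0.47572929 0.01167869 0.19917599]
```

View pics/w5.png

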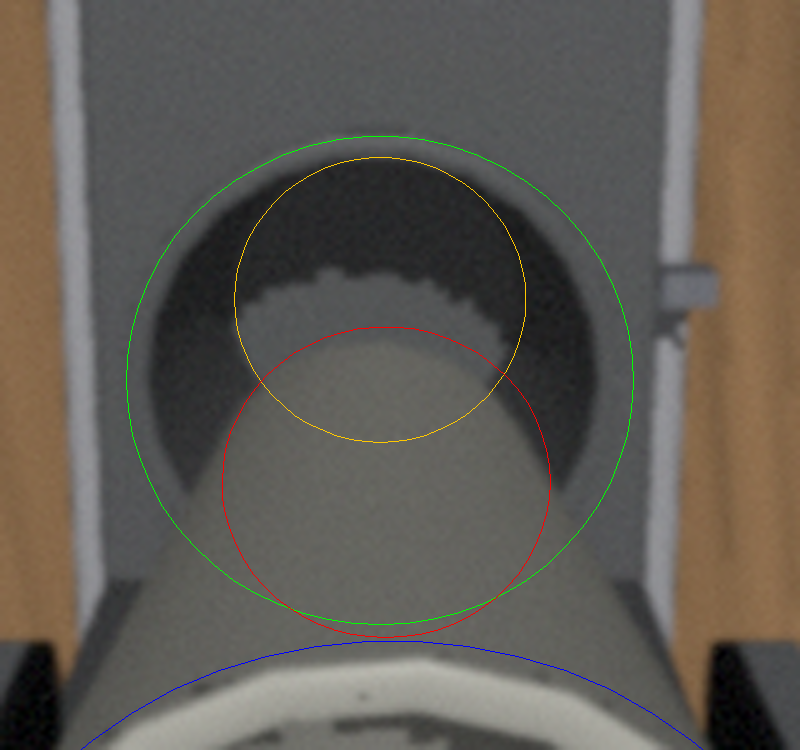

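View pics/s5.png

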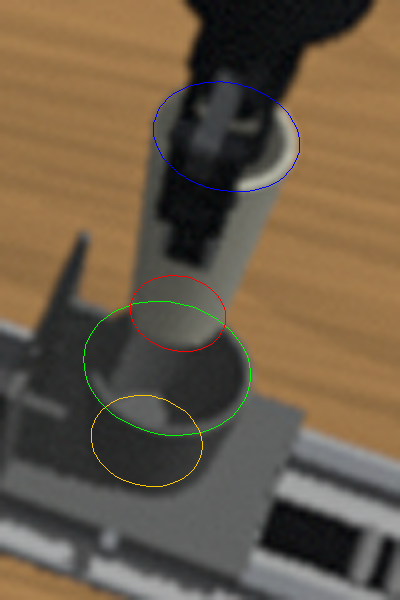

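```bash
python3 -m handwheel '-0.8 -2.1 0 0 0 0 40; -0.8 -2.1 12 0 0 0 40; -0.8 -2.1 24 0 0 0 40; -0.8 -2.1 34 0 0 0 40; -0.8 -2.1 42 0 0 0 40; -0.8 -2.1 50 0 0 0 40; -0.8 -2.1 57 0 0 0 40; -0.8 -2.1 64 0 0 0 40; -0.8 -2.1 70 0 0 0 40; -0.8 -2.1 75 0 0 0 40; -0.8 -2.1 78 0 0 0 40; -0.8 -2.1 78 0 0 0 40'
python3 - <<'E'
from h import *
p,Rr,o=tool(); print(p,o["contact_force"],o["moment"],o["grip_width"])
f=grab_frame("wrist");crop(f,(200,80,430,270),3.4,"w6.png")
s=grab_frame("scene");crop(s,(370,80,470,210),4.5,"s6.png")
E
```

```text
clock: 7.65
tcp_pos: [0.475, 0.0152, 0.1212]
orientation: [-3.135, 0.209, 0.0]
contact_force: [-0.6, 0.1, -2.7]
grip_width: 0.0545
[0.47500735 0.0152008  0.12115813] [-0.63737834  0.11543073 -2.6588171 ] [ 0.03043215 -0.06747288 -0.03651426] 0.05450766653820413
```

View pics/w6.png

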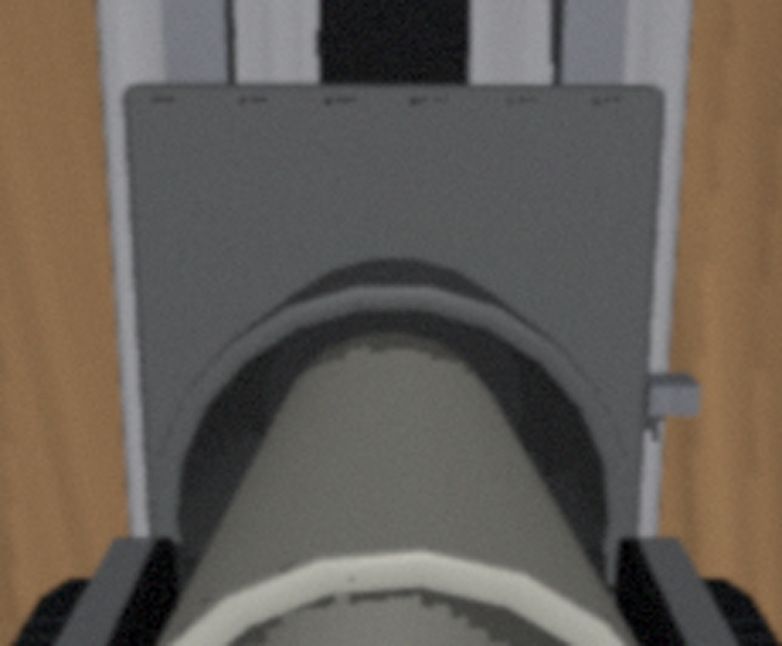

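View pics/s6.png

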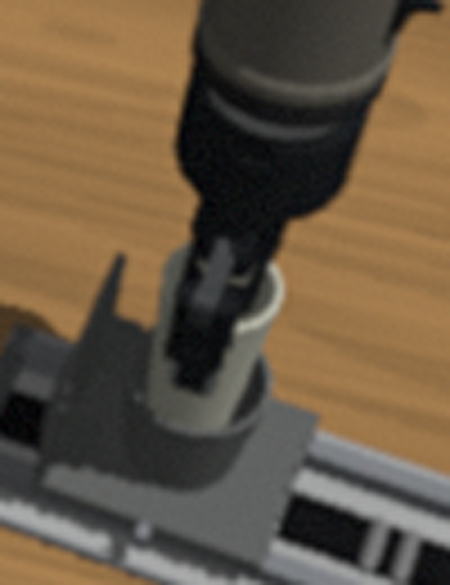

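```bash
python3 -m handwheel '0 0 3 0 0 0 40; 0 0 6 0 0 0 40; 0 0 8 0 0 0 40; 0 0 10 0 0 0 40; 0 0 11 0 0 0 40; 0 0 12 0 0 0 40; 0 0 12 0 0 0 40'; python3 -c "
from h import *
p,Rr,o=tool(); print(p,o['contact_force'],o['moment'],o['grip_width'])"
```

```text
clock: 8.62
tcp_pos: [0.475, 0.0152, 0.1093]
orientation: [3.135, -0.209, -0.0]
contact_force: [-0.2, -0.4, -3.3]
grip_width: 0.0545
[0.47504911 0.01518305 0.10925577] [-0.23206695 -0.42063378 -3.32892328] [ 0.04724061 -0.02104111 -0.00144772] 0.054455776213682874
```

```bash
python3 -m handwheel '0 0 0.7 0 0 0 40; 0 0 1.4 0 0 0 40; 0 0 2.1 0 0 0 40; 0 0 2.1 0 0 0 40';  python3 -c "
from h import *
p,Rr,o=tool(); print(p,o['contact_force'],o['moment'],o['grip_width'])"
```

```text
clock: 9.12
tcp_pos: [0.475, 0.0152, 0.1072]
orientation: [3.135, -0.209, -0.0]
contact_force: [0.7, -0.1, -3.0]
grip_width: 0.0546
[0.475049   0.01516766 0.10715296] [ 0.66037865 -0.07374574 -2.98577835] [-0.00297152  0.06831447 -0.00788675] 0.054568900519741476
```

```bash
python3 -m handwheel '0 0 0.5 0 0 0 40; 0 0 1 0 0 0 40; 0 0 1 0 0 0 40';  python3 -c "
from h import *
p,Rr,o=tool(); print(p,o['contact_force'],o['moment'],o['grip_width'])"
```

```text
clock: 9.5
tcp_pos: [0.4751, 0.0153, 0.1063]
orientation: [3.135, -0.209, 0.0]
contact_force: [-0.8, 0.7, -1.0]
grip_width: 0.0547
[0.47512872 0.01525169 0.10630415] [-0.82972088  0.68000839 -0.99847894] [ 0.03089177  0.11026674 -0.02548844] 0.054703123085798576
```

```bash
python3 -m handwheel '0 0 0.4 0 0 0 40; 0 0 0.4 0 0 0 40';  python3 -c "
from h import *
p,Rr,o=tool(); print(p,o['contact_force'],o['moment'],o['grip_width'])"
```

```text
clock: 9.75
tcp_pos: [0.4752, 0.0153, 0.1062]
orientation: [3.135, -0.209, 0.0]
contact_force: [-2.2, -0.6, 4.9]
grip_width: 0.0549
[0.47522285 0.01530137 0.10618605] [-2.16452189 -0.58944322  4.88834062] [ 0.02473703  0.51325881 -0.00550402] 0.05487607697536415
```

```bash
python3 -m handwheel '0 0 0 0 0 0 57; 0 0 0 0 0 0 60; 0 0 0 0 0 0 66; 0 0 0 0 0 0 75; 0 0 0 0 0 0 85; 0 0 0 0 0 0 85; 0 0 0 0 0 0 85; 0 0 -15 0 0 0 85; 0 0 -40 0 0 0 85; 0 0 -70 0 0 0 85; 0 0 -90 0 0 0 85; 0 0 -90 0 0 0 85';  python3 - <<'E'
from h import *
p,Rr,o=tool(); print(p,o['contact_force'],o['moment'],o['grip_width'])
f=grab_frame("wrist");crop(f,(0,0,640,400),1.2,"w7.png")
s=grab_frame("scene");crop(s,(340,80,550,240),3.8,"s7.png");np.save("w7.npy",f,allow_pickle=True)
np.save("s7.npy",s,allow_pickle=True)
E
```

```text
clock: 11.25
tcp_pos: [0.4764, 0.0154, 0.198]
orientation: [-3.134, 0.209, -0.007]
contact_force: [0.4, -0.3, -0.5]
grip_width: 0.0852
[0.47637991 0.01537378 0.19804313] [ 0.37745513 -0.3349639  -0.4970592 ] [-0.01382568  0.0161768  -0.00480914] 0.08519506180599129
```

View pics/w7.png

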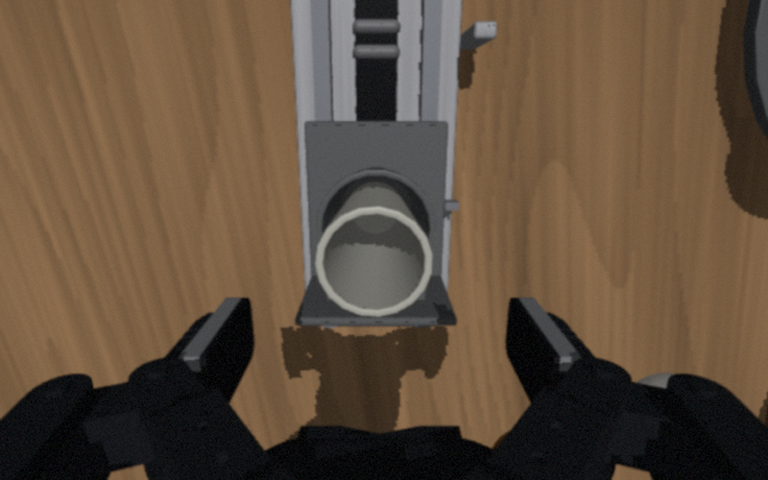

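View pics/s7.png

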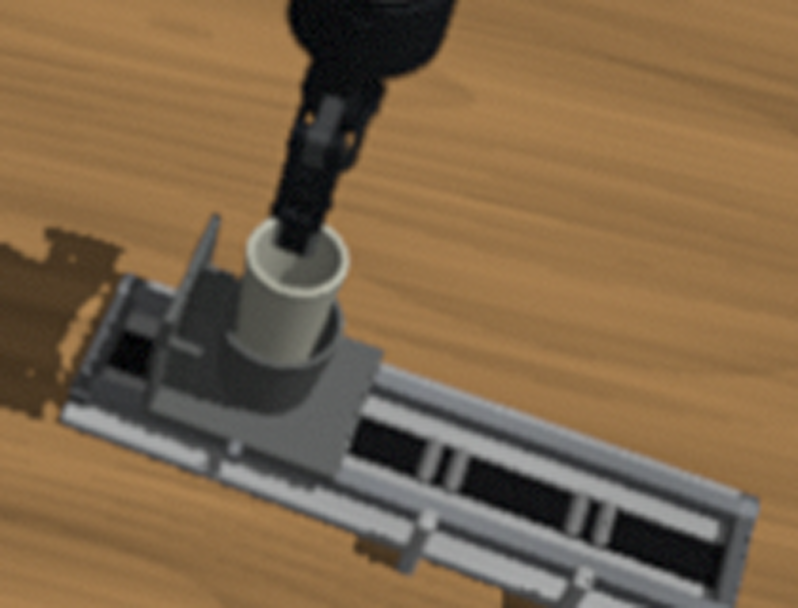

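```bash
python3 - <<'E'
from h import *
f=np.load("w7.npy",allow_pickle=True).item();s=np.load("s7.npy",allow_pickle=True).item()
print(tri(f,(374.5/1.2-.5,261/1.2-.5),s,(340+297/3.8-.5,80+257/3.8-.5)))
a=np.radians(-7.6); Rt=R.from_matrix(np.array([[np.cos(a),np.sin(a),0],[np.sin(a),-np.cos(a),0],[0,0,-1]]))
print(delta([.4616,-.0859,.088],Rt))
E
```

```text
(array([0.47364896, 0.0141696 , 0.14877686]), np.float64(0.00041792321145838493))
(array([  0.14737854, 101.86157026, 107.90503287]), array([ 0.00845868, -0.02077676, -0.02109894]))
```

```bash
python3 -m handwheel '0 20 0 0 0 0 60; 0 50 0 0 0 0 30; 0 85 0 0 0 0 0; 0 102 0 0 0 0 0; 0 102 10 0 0 0 0; 0 102 30 0 0 0 0; 0 102 55 0 0 0 0; 0 102 80 0 0 0 0; 0 102 98 0 0 0 0; 0 102 108 0 0 0 0; 0 102 108 0 0 0 0; 0 102 108 0 0 0 0';  python3 - <<'E'
from h import *
p,Rr,o=tool(); print(p,o['contact_force'],o['moment'],o['grip_width'])
s=grab_frame("scene");crop(s,(320,60,550,260),3.4,"s8.png")
f=grab_frame("wrist");crop(f,(0,0,640,400),1.2,"w8.png")
u=np.array([.1325,.991]); print("along from bin", (p[:2]-[.4748,.0132])@u, "cross",(p[:2]-[.4748,.0132])@[u[1],-u[0]])
E
```

```text
clock: 12.85
tcp_pos: [0.462, -0.0856, 0.0882]
orientation: [-3.135, 0.208, -0.001]
contact_force: [0.3, -0.8, -0.8]
grip_width: -0.0004
[ 0.46197972 -0.08560734  0.08819687] [ 0.27309139 -0.82114094 -0.82971675] [-0.05827375  0.013988    0.00097948] -0.00041143299917508185
along from bin -0.0996167639864667 cross 0.00038707433003108276
```

View pics/s8.png

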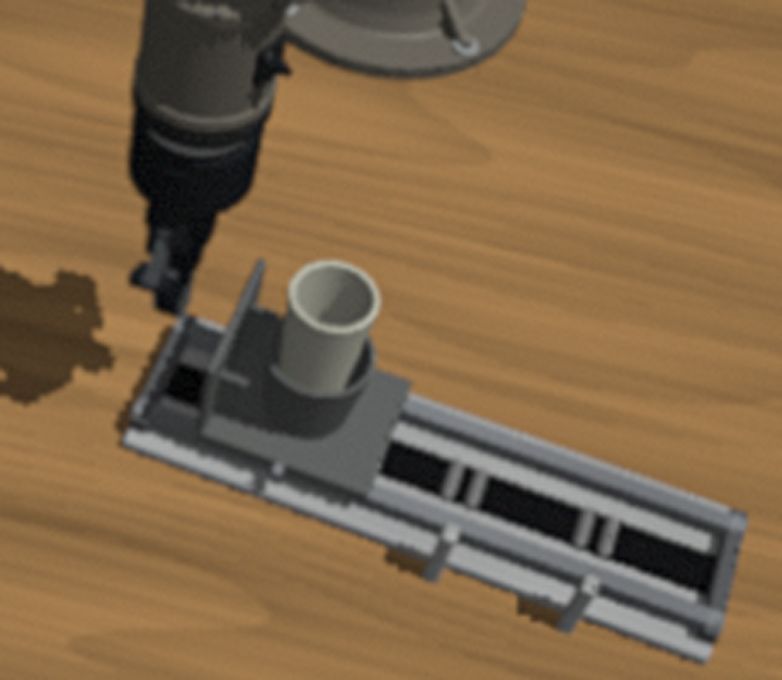

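View pics/w8.png

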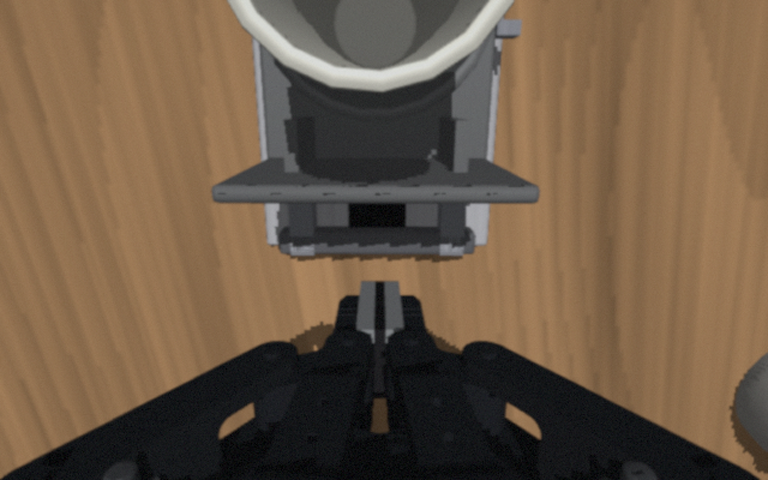

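```bash
python3 -m handwheel '0 -8 0 0 0 0 0; 0 -17 0 0 0 0 0; 0 -23 0 0 0 0 0; 0 -26 0 0 0 0 0; 0 -28 0 0 0 0 0; 0 -30 0 0 0 0 0; 0 -32 0 0 0 0 0; 0 -35 0 0 0 0 0; 0 -39 0 0 0 0 0; 0 -42 0 0 0 0 0; 0 -44 0 0 0 0 0; 0 -44 0 0 0 0 0';  python3 - <<'E'
from h import *
p,Rr,o=tool(); print(p,o['contact_force'],o['moment'],o['grip_width'])
u=np.array([.1325,.991]); print("along from bin", (p[:2]-[.4748,.0132])@u, "cross",(p[:2]-[.4748,.0132])@[u[1],-u[0]], o['contact_force'][:2]@u)
f=grab_frame("wrist");crop(f,(0,0,640,400),1.2,"w9.png")
s=grab_frame("scene");crop(s,(320,60,550,260),3.4,"s9.png")
np.save("s9.npy",s,allow_pickle=True)
E
```

```text
clock: 14.45
tcp_pos: [0.4675, -0.0418, 0.0878]
orientation: [-3.134, 0.208, -0.0]
contact_force: [-0.8, 0.5, -0.1]
grip_width: 0.0002
[ 0.46749895 -0.04179844  0.08782577] [-0.77921807  0.46667667 -0.07365686] [ 0.04137958  0.00184202 -0.05041121] 0.0002172308074579234
along from bin -0.05547084431654748 cross 5.195661525335951e-05 0.3592301856734932
```

View pics/w9.png

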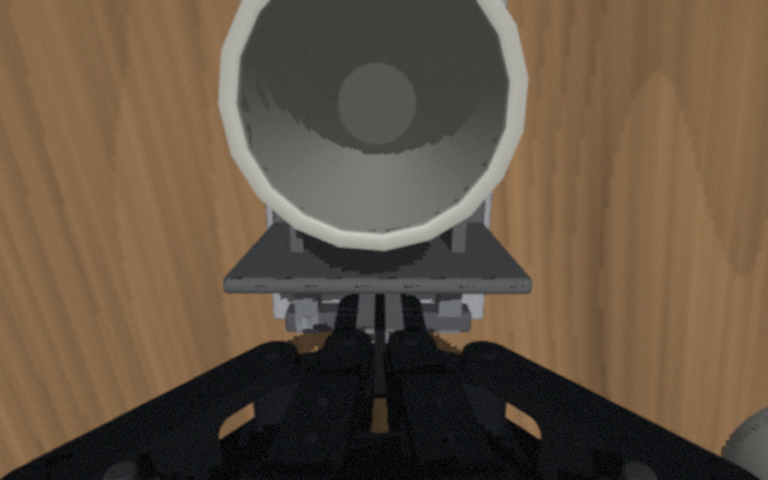

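View pics/s9.png

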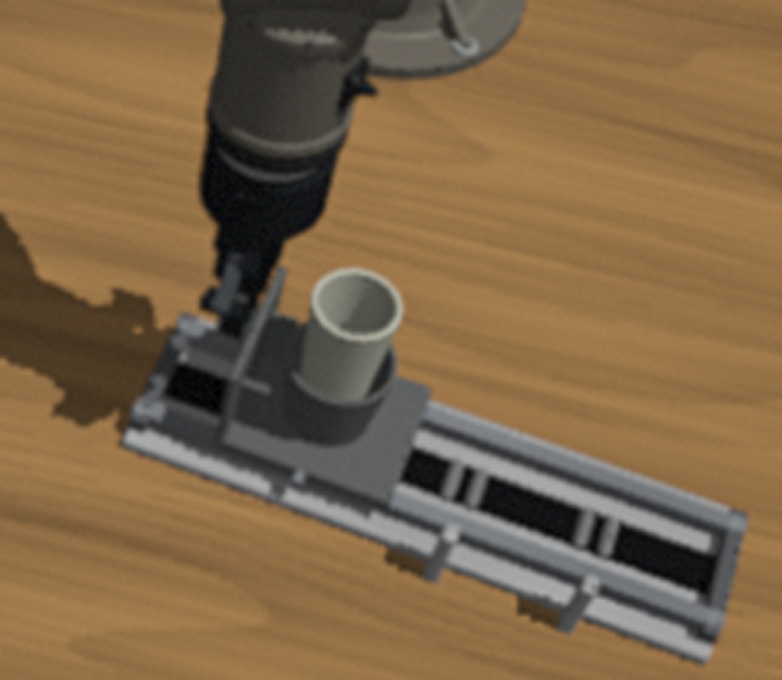

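```bash
python3 - <<'E'
from h import *
s=np.load("s9.npy",allow_pickle=True).item()
S=lambda x,y:(320+x/3.4-.5,60+y/3.4-.5); u=np.array([.1325,.991])
a=plane(s,S(333,296),.151);b=plane(s,S(356,305),.151);print(a,b,(b-a)[:2]@u)
c=plane(s,S(261,262),.104);d=plane(s,S(283,271),.104);print("plate",c,d,(d-c)[:2]@u)
for z in(.03,.04,.05):
  a=plane(s,S(279,469),z);b=plane(s,S(300,479),z);print("ptr",z,(b-a)[:2]@u)
print((plane(s,S(450,535),.055)-np.r_[.4748,.0132,0])[:2]@u)
E
```

```text
[0.47400799 0.01323954 0.151     ] [0.47675079 0.02790766 0.151     ] 0.014899525499561073
plate [ 0.42035504 -0.03573943  0.104     ] [ 0.42356049 -0.02050449  0.104     ] 0.015522549627845177
ptr 0.03 0.014989655748375918
ptr 0.04 0.01482771002782398
ptr 0.05 0.014665764307272042
0.11654534252417259
```

```bash
python3 -m handwheel '0 -2 0 0 0 0 0; 0 -6 0 0 0 0 0; 0 -12 0 0 0 0 0; 0 -19 0 0 0 0 0; 0 -26 0 0 0 0 0; 0 -33 0 0 0 0 0; 0 -40 0 0 0 0 0; 0 -47 0 0 0 0 0; 0 -54 0 0 0 0 0; 0 -60 0 0 0 0 0; 0 -64 0 0 0 0 0; 0 -66 0 0 0 0 0';  python3 - <<'E'
from h import *
p,Rr,o=tool(); print(p,o['contact_force'],o['moment'],o['grip_width'])
u=np.array([.1325,.991]); print("along from bin", (p[:2]-[.4748,.0132])@u, "cross",(p[:2]-[.4748,.0132])@[u[1],-u[0]], o['contact_force'][:2]@u)
s=grab_frame("scene");crop(s,(320,60,550,260),3.4,"s10.png")
t=grab_frame("top");crop(t,(100,190,300,300),4,"t10.png")
f=grab_frame("wrist");crop(f,(0,0,640,400),1.2,"w10.png")
np.save("s10.npy",s,allow_pickle=True)
E
```

```text
clock: 16.05
tcp_pos: [0.4763, 0.0234, 0.0879]
orientation: [-3.135, 0.208, -0.0]
contact_force: [1.0, -2.1, -0.3]
grip_width: 0.0002
[0.47628439 0.02341809 0.0878517 ] [ 0.99831678 -2.14115329 -0.30177839] [-0.3998474  -0.13453367 -0.06064739] 0.00023161615333850834
along from bin 0.010322805760437075 cross 0.00011712946989900105 -1.9896059348545845
```

View pics/s10.png

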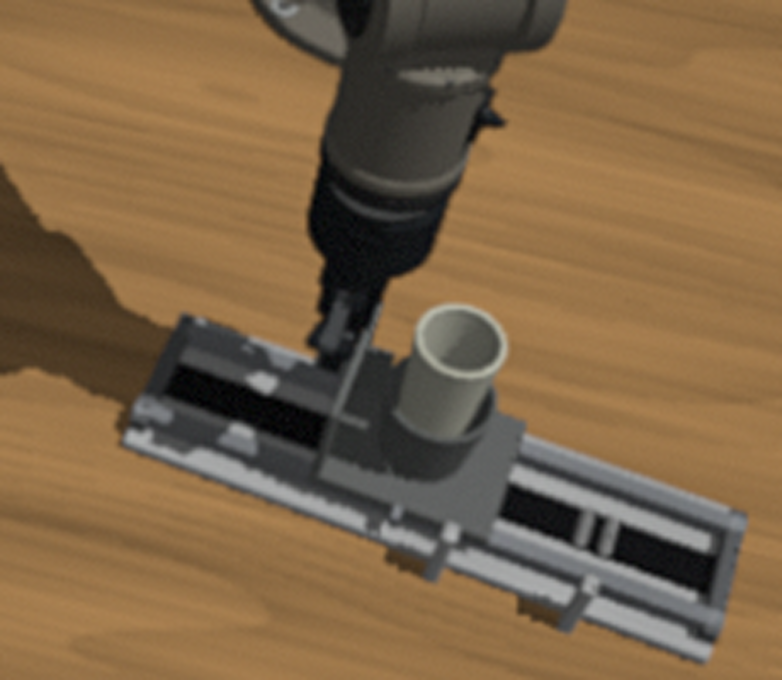

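View pics/t10.png

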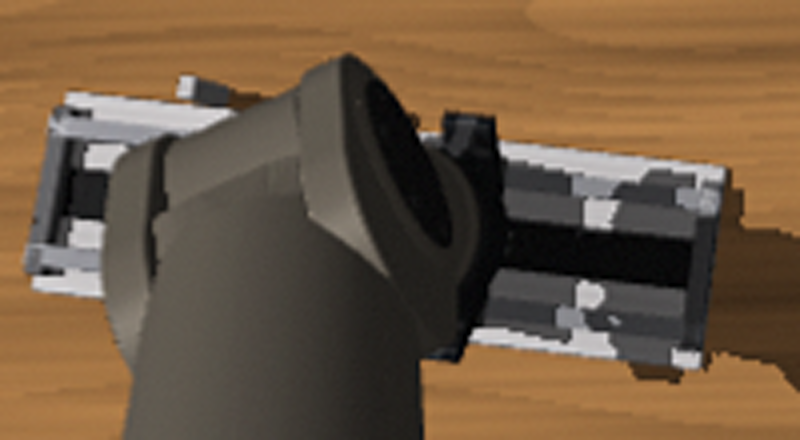

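```bash
cat > st.py <<'E'
from h import *
p,Rr,o=tool();u=np.array([.1325,.991]); print("along %.4f shift %.4f F %.2f M %s"%((p[:2]-[.4748,.0132])@u,(p[:2]-[.4748,.0132])@u+.0705,o['contact_force'][:2]@u,o['moment'].round(2)))
E
python3 -m handwheel '0 -4 0 0 0 0 0; 0 -8 0 0 0 0 0; 0 -12 0 0 0 0 0; 0 -15 0 0 0 0 0; 0 -15 0 0 0 0 0' >/dev/null; python3 st.py
for i in 1; do python3 -m handwheel '0 -1 0 0 0 0 0; 0 -2 0 0 0 0 0' ; done >/dev/null; python3 st.py
python3 -m handwheel '0 -1 0 0 0 0 0; 0 -2 0 0 0 0 0' >/dev/null; python3 st.py
python3 -m handwheel '0 -1 0 0 0 0 0; 0 -2 0 0 0 0 0' >/dev/null; python3 st.py
```

```text
along 0.0257 shift 0.0962 F -0.54 M [-0.04 -0.01 -0.03]
along 0.0268 shift 0.0973 F -1.75 M [-0.3   0.05 -0.03]
along 0.0290 shift 0.0995 F -1.75 M [-0.3  -0.03 -0.02]
along 0.0301 shift 0.1006 F -6.32 M [-1.29  0.09 -0.02]
```

```bash
python3 -m handwheel '0 -1 0 0 0 0 0; 0 -2 0 0 0 0 0' >/dev/null; python3 st.py
python3 -m handwheel '0 -1 0 0 0 0 0; 0 -2 0 0 0 0 0' >/dev/null; python3 st.py
python3 -m handwheel '0 -1 0 0 0 0 0; 0 -1 0 0 0 0 0' >/dev/null; python3 st.py
```

```text
along 0.0305 shift 0.1010 F -10.43 M [-2.16  0.2  -0.  ]
along 0.0308 shift 0.1013 F -14.43 M [-3.09  0.34 -0.07]
along 0.0314 shift 0.1019 F -13.53 M [-2.89  0.39  0.02]
```

```bash
 python3 - <<'E'
from h import *
p,Rr,o=tool(); print(p,Rr.as_matrix().round(3),o['contact_force'],o['joints'].round(2))
s=grab_frame("scene");crop(s,(370,90,530,240),5,"s11.png")
f=grab_frame("wrist");crop(f,(0,0,640,400),1.2,"w11.png")
np.save("s11.npy",s,allow_pickle=True)
E
```

```text
[0.47906566 0.04435293 0.08787904] [[ 0.991 -0.136 -0.002]
 [-0.136 -0.991 -0.005]
 [-0.001  0.006 -1.   ]] [ -2.30347803 -13.34320745   7.45798133] [ 0.11  0.4  -0.4   2.11  0.25  0.68 -0.59]
```

View pics/s11.png

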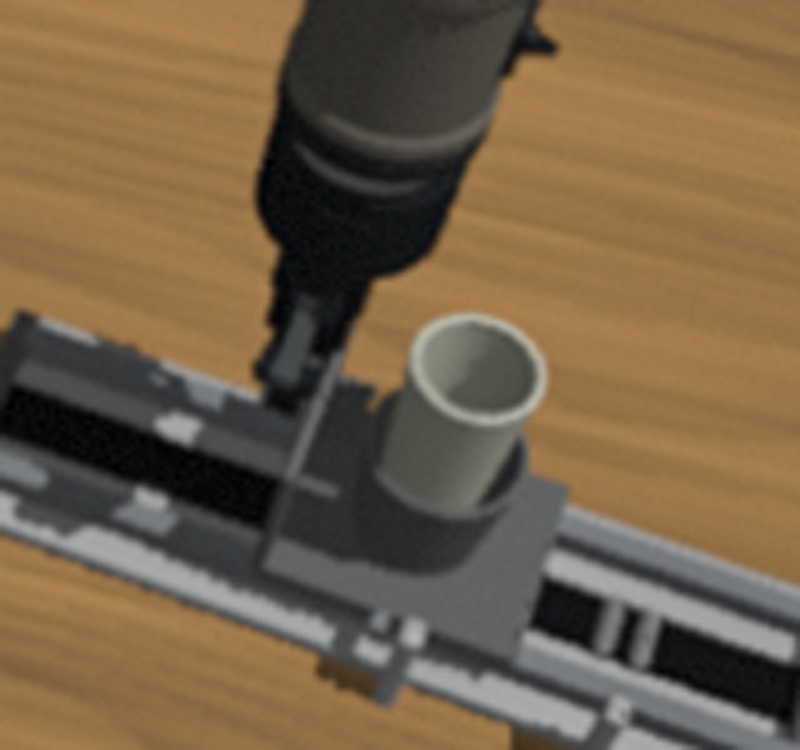

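View pics/w11.png

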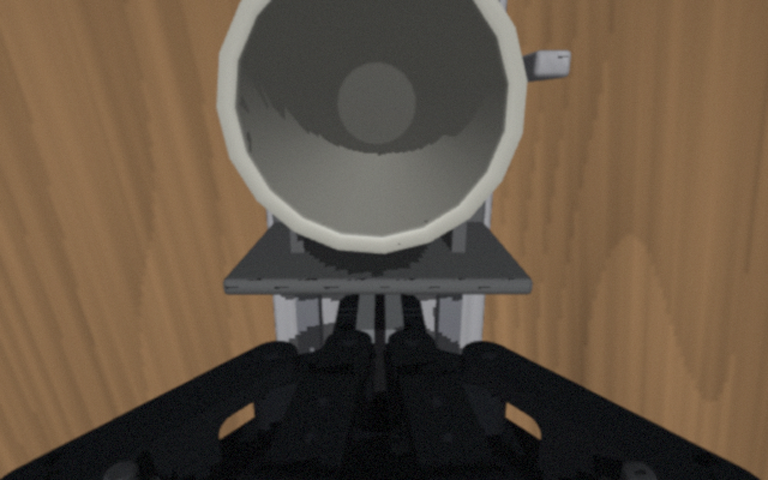

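```bash
python3 -m handwheel '0 0 -0.7 0 0 0 0; 0 -0.5 -1.2 0 0 0 0; 0 -1 -1.5 0 0 0 0' ; python3 st.py
python3 -m handwheel '0 -0.5 0 0 0 0 0; 0 -1 0 0 0 0 0' ; python3 st.py
```

```text
clock: 18.8
tcp_pos: [0.4789, 0.0448, 0.0881]
orientation: [3.129, -0.215, -0.004]
contact_force: [3.7, -14.7, -8.1]
grip_width: 0.0002
along 0.0319 shift 0.1024 F -14.11 M [-3.1  -0.66 -0.07]
clock: 19.05
tcp_pos: [0.4791, 0.0469, 0.0882]
orientation: [3.13, -0.214, -0.003]
contact_force: [3.1, -10.1, -6.3]
grip_width: 0.0001
along 0.0340 shift 0.1045 F -9.56 M [-2.25 -0.48 -0.06]
```

```bash
python3 -m handwheel '0 -0.5 0.5 0 0 0 0; 0 -1 0.8 0 0 0 0' ; python3 st.py
python3 -m handwheel '0 -0.5 0 0 0 0 0; 0 -1 0 0 0 0 0' ; python3 st.py
```

```text
clock: 19.3
tcp_pos: [0.4796, 0.0496, 0.0881]
orientation: [3.132, -0.212, -0.002]
contact_force: [-0.3, -7.0, 1.4]
grip_width: 0.0003
along 0.0367 shift 0.1072 F -6.95 M [-1.42  0.02 -0.02]
clock: 19.55
tcp_pos: [0.4799, 0.0515, 0.0881]
orientation: [3.133, -0.211, -0.001]
contact_force: [0.2, -5.5, -2.4]
grip_width: 0.0001
along 0.0386 shift 0.1091 F -5.38 M [-1.09 -0.23  0.01]
```

```bash
python3 -m handwheel '0 -0.5 0 0 0 0 0; 0 -0.5 0 0 0 0 0' ; python3 st.py
python3 - <<'E'
from h import *
s=grab_frame("scene");crop(s,(370,90,530,240),5,"s12.png")
f=grab_frame("wrist");crop(f,(0,0,640,400),1.2,"w12.png")
E
```

```text
clock: 19.8
tcp_pos: [0.48, 0.0531, 0.0883]
orientation: [3.134, -0.209, -0.001]
contact_force: [0.6, -3.0, -1.8]
grip_width: 0.0004
along 0.0403 shift 0.1108 F -2.92 M [-0.7  -0.1  -0.05]
```

View pics/w12.png

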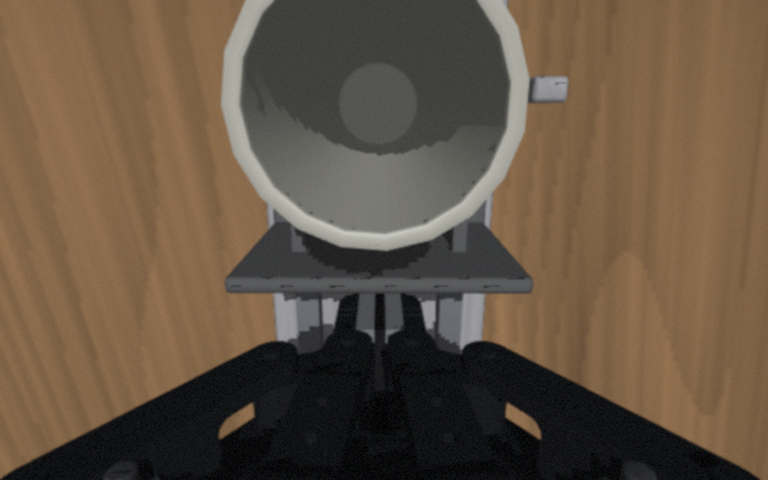

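View pics/s12.png

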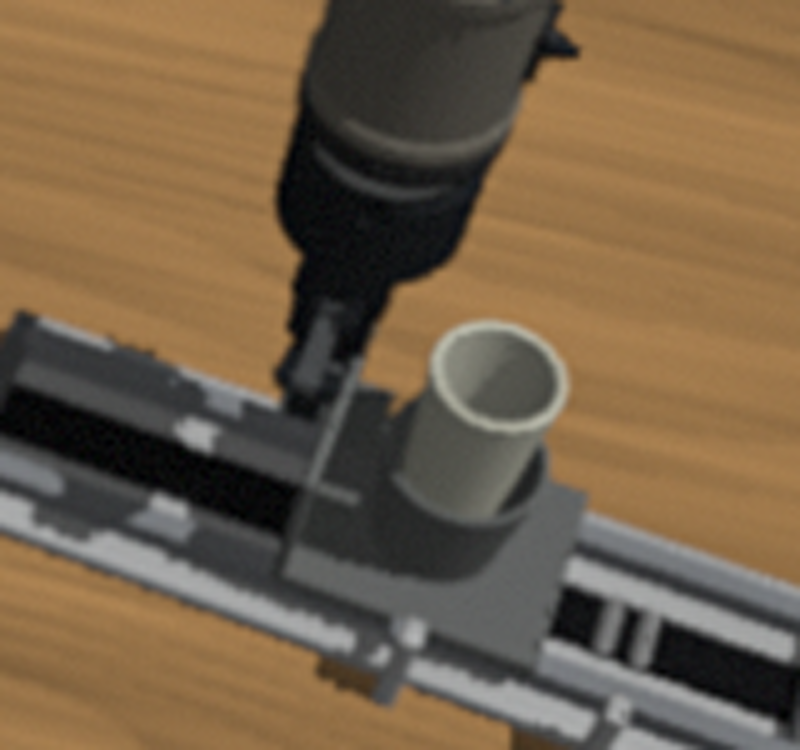

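```bash
python3 -m handwheel '0 -0.5 0 0 0 0 0; 0 -0.5 0 0 0 0 0' ; python3 st.py
python3 -m handwheel '0 -0.5 0 0 0 0 0; 0 -0.5 0 0 0 0 0' ; python3 st.py
```

```text
clock: 20.15
tcp_pos: [0.4801, 0.0543, 0.0885]
orientation: [-3.134, 0.208, 0.0]
contact_force: [-0.3, -1.4, -0.7]
grip_width: -0.0003
along 0.0415 shift 0.1120 F -1.39 M [-0.44  0.13  0.01]
clock: 20.4
tcp_pos: [0.4802, 0.0548, 0.0886]
orientation: [-3.134, 0.208, 0.0]
contact_force: [-0.7, -1.0, -0.1]
grip_width: -0.0001
along 0.0419 shift 0.1124 F -1.07 M [-0.25  0.16 -0.01]
```

```bash
python3 -m handwheel '0 -0.5 0 0 0 0 0; 0 -1 0 0 0 0 0; 0 -1 0 0 0 0 0' ; python3 st.py
python3 - <<'E'
from h import *
s=grab_frame("scene");crop(s,(370,90,530,240),5,"s13.png")
f=grab_frame("wrist");crop(f,(0,0,640,400),1.2,"w13.png")
E
```

```text
clock: 20.78
tcp_pos: [0.4807, 0.0557, 0.0886]
orientation: [-3.134, 0.208, -0.001]
contact_force: [-0.2, -0.9, -0.2]
grip_width: -0.0005
along 0.0429 shift 0.1134 F -0.94 M [-0.16  0.11  0.06]
```

View pics/w13.png

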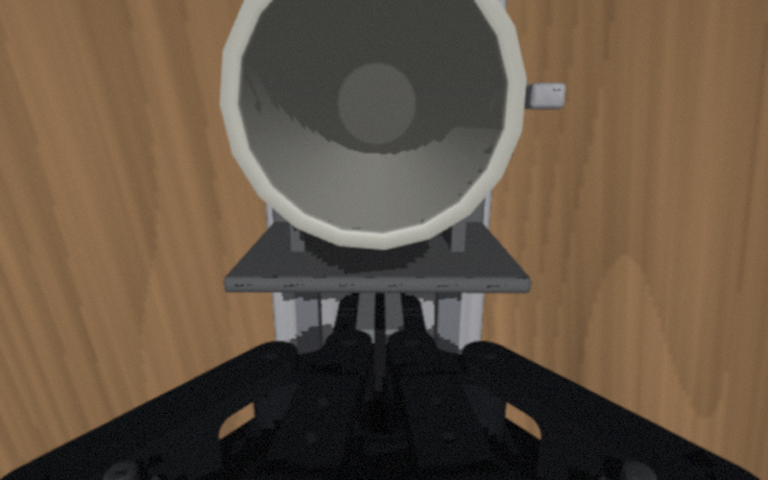

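View pics/s13.png

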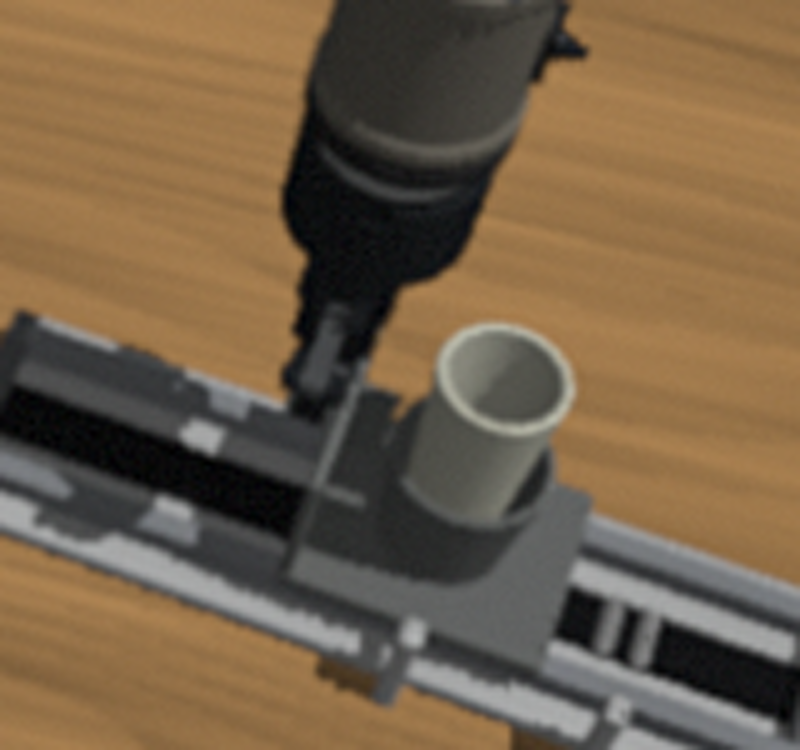

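```bash
python3 -m handwheel '0 2 0 0 0 0 0; 0 4 0 0 0 0 0; 0 4 0 0 0 0 0; 0 4 0 0 0 0 0' ; python3 st.py
python3 - <<'E'
from h import *
s=grab_frame("scene");crop(s,(370,90,530,240),5,"s14.png")
f=grab_frame("wrist");crop(f,(0,0,640,400),1.2,"w14.png")
E
```

```text
clock: 21.38
tcp_pos: [0.48, 0.0514, 0.0885]
orientation: [-3.135, 0.209, -0.0]
contact_force: [-0.3, -0.1, -0.1]
grip_width: -0.0
along 0.0385 shift 0.1090 F -0.10 M [-0.03  0.03  0.06]
```

View pics/w14.png

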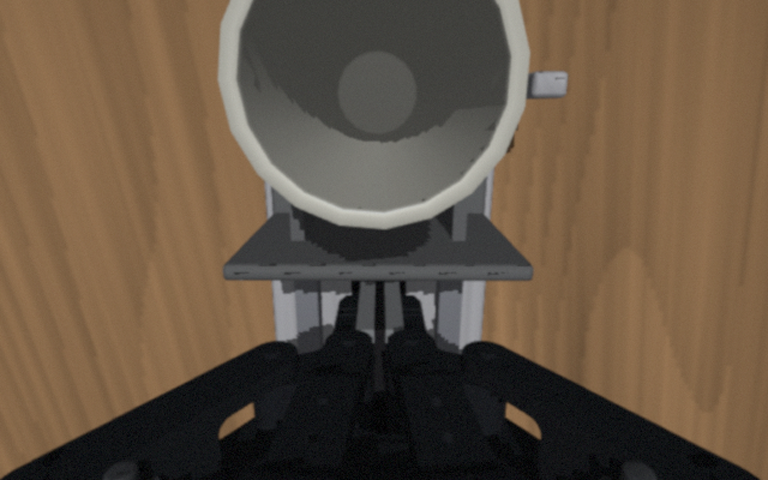

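View pics/s14.png

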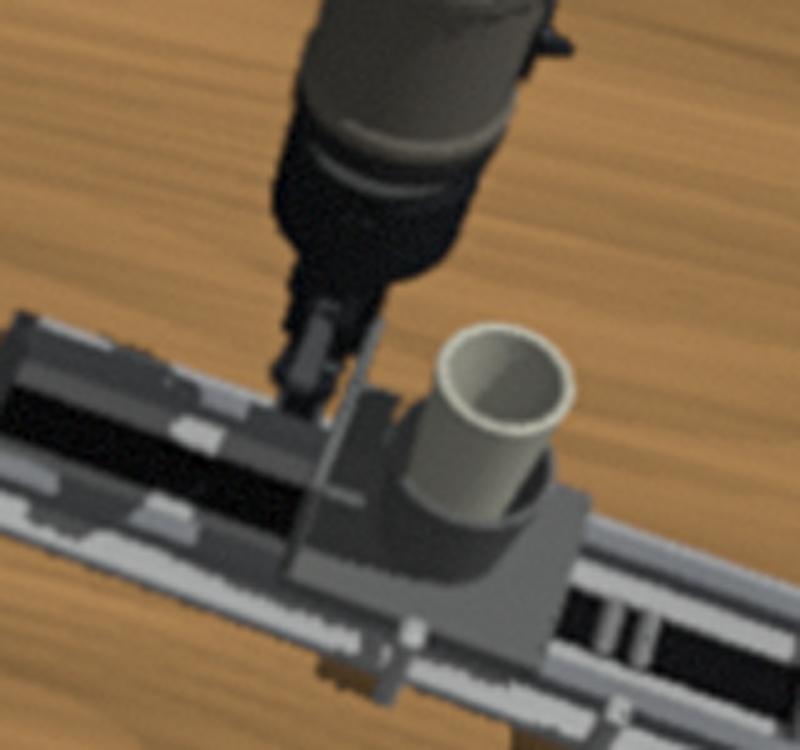

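```bash
python3 -m handwheel '0 10 0 0 0 0 0; 0 25 0 0 0 0 0; 0 35 -15 0 0 0 0; 0 50 -40 0 0 0 0; 0 80 -80 0 0 0 0; 0 120 -100 0 0 0 0; 0 160 -110 0 0 0 0; 0 190 -110 0 0 0 0; 0 190 -110 0 0 0 0' 
python3 - <<'E'
from h import *
s=grab_frame("scene");crop(s,(340,100,550,260),3.8,"s15.png")
f=grab_frame("wrist");crop(f,(160,0,460,200),2.6,"w15.png")
t=grab_frame("top");crop(t,(100,190,300,300),4,"t15.png")
for n,x in(("s",s),("t",t),("w",f)): np.save(n+"15.npy",x,allow_pickle=True)
E
```

```text
clock: 22.6
tcp_pos: [0.4535, -0.1406, 0.1985]
orientation: [3.133, -0.218, -0.001]
contact_force: [1.5, 0.4, -0.5]
grip_width: -0.0001
```

View pics/w15.png

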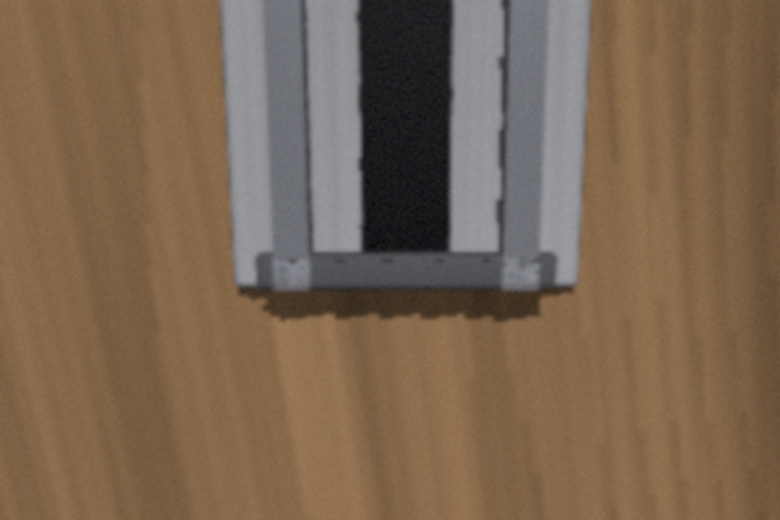

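View pics/s15.png

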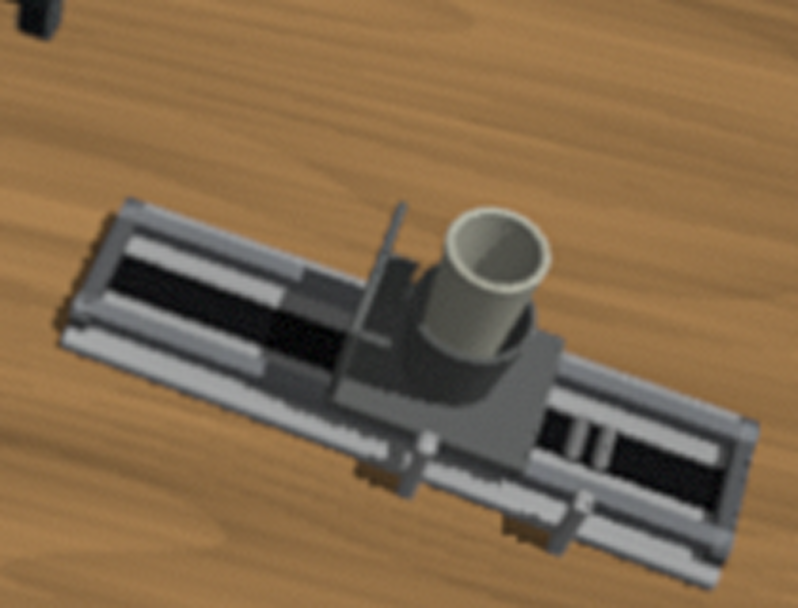

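View pics/t15.png

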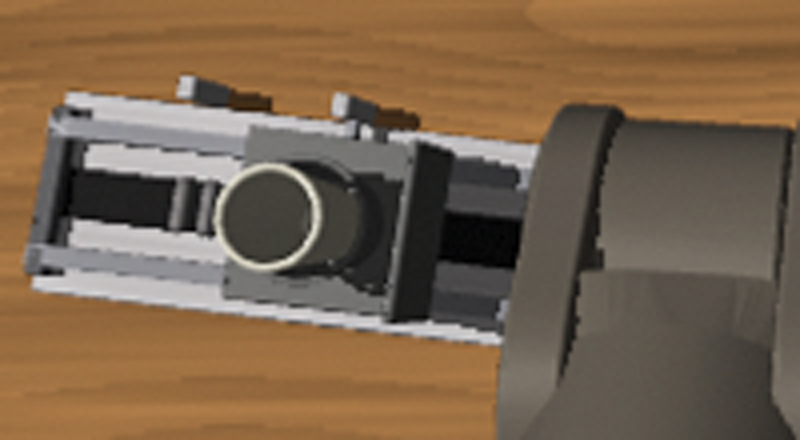

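```bash
python3 - <<'E'
from h import *
t=np.load("t15.npy",allow_pickle=True).item(); s=np.load("s15.npy",allow_pickle=True).item()
T=lambda x,y:(100+x/4-.5,190+y/4-.5); S=lambda x,y,y0=100:(340+x/3.8-.5,y0+y/3.8-.5)
u=np.array([.1325,.991]); B=np.array([.4748,.0132]); al=lambda P:((P[:2]-B)@u).round(4)
print("rim top/scene/tri",al(plane(t,T(268,217),.151)),al(plane(s,S(497,250),.151)),tri(t,T(268,217),s,S(497,250)),al(tri(t,T(268,217),s,S(497,250))[0]))
print("bars top near",[al(plane(t,T(*c),.022)) for c in((329,222),(357,226),(181,204),(207,208))])
print("bars scene",[al(plane(s,S(x,y,120),.022)) for x,y in((429,309),(455,319),(577,362),(602,371))])
for z in(.034,.04):
  print("base corner top",al(plane(t,T(437,150),z)),al(plane(t,T(248,126),z)),al(plane(t,T(415,318),z)),al(plane(t,T(222,298),z)))
  print("base corner scene",al(plane(s,S(382,200,120),z)),al(plane(s,S(562,340),z)))
for z in(.055,): print("tab",al(plane(t,T(344,97),z)),al(plane(s,S(427,440),z)), "bin mouth init",al(plane(t,T(509,243),.096)),al(plane(s,S(281,165,120),.096)))
E
```

```text
rim top/scene/tri 0.1122 0.113 (array([0.48950442, 0.12501624, 0.15037946]), np.float64(0.0005790756846946509)) 0.1128
bars top near [np.float64(0.122), np.float64(0.1052), np.float64(0.2104), np.float64(0.1948)]
bars scene [np.float64(0.108), np.float64(0.124), np.float64(0.1976), np.float64(0.2126)]
base corner top 0.062 0.1743 0.0601 0.1726
base corner scene 0.0601 0.1719
base corner top 0.0604 0.172 0.0585 0.1704
base corner scene 0.0602 0.1712
tab 0.1142 0.1155 bin mouth init -0.001 0.0011
```

```bash
python3 - <<'E'
from h import *
f=np.load("w15.npy",allow_pickle=True).item(); p,Rr,o=tool()
M=cv2.Rodrigues(f["rvec"])[0]; c=-M.T@f["tvec"]; print(c,Rr.inv().apply(c-p)*1000, M[2])
t=np.load("t15.npy",allow_pickle=True).item(); s=np.load("s15.npy",allow_pickle=True).item()
crop(t,(170,205,210,235),18,"t16.png");crop(s,(425,195,475,240),14,"s16.png")
# desired: camera above the tab
a=np.radians(-7.6); Rt=R.from_matrix(np.array([[np.cos(a),np.sin(a),0],[np.sin(a),-np.cos(a),0],[0,0,-1]]))
off=Rr.inv().apply(c-p)
tgt=np.array([.555,.112,.05]); 
d=M.T@np.array([0,0,1.])
for h in(.28,): 
  cam=tgt+[0,0,h]; P=cam-Rt.apply(off); print(P,delta(P,Rt))
E
```

```text
[ 0.46299883 -0.06924597  0.34010369] [  -0.5074625   -67.88676287 -141.70863915] [-0.03637591 -0.27424414 -0.96097188]
[0.54652455 0.04464247 0.18829136] (array([  67.27212469, -191.76598889,   10.12669328]), array([-0.02034311,  0.01774732,  0.00141035]))
```

View pics/t16.png

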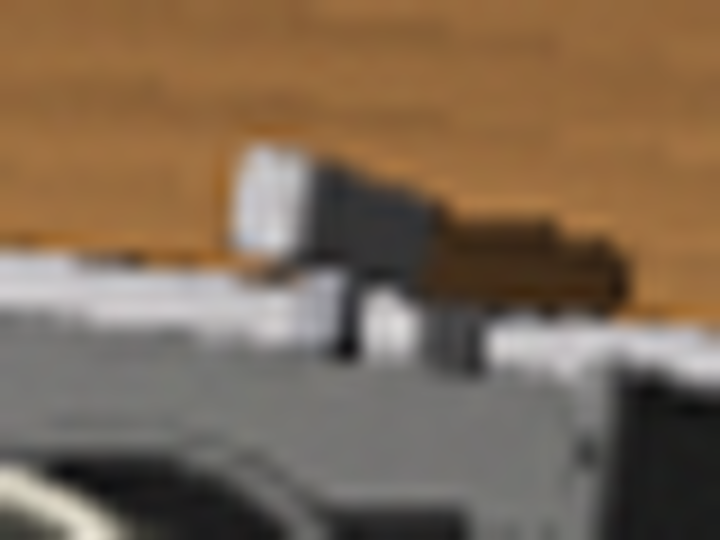

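View pics/s16.png

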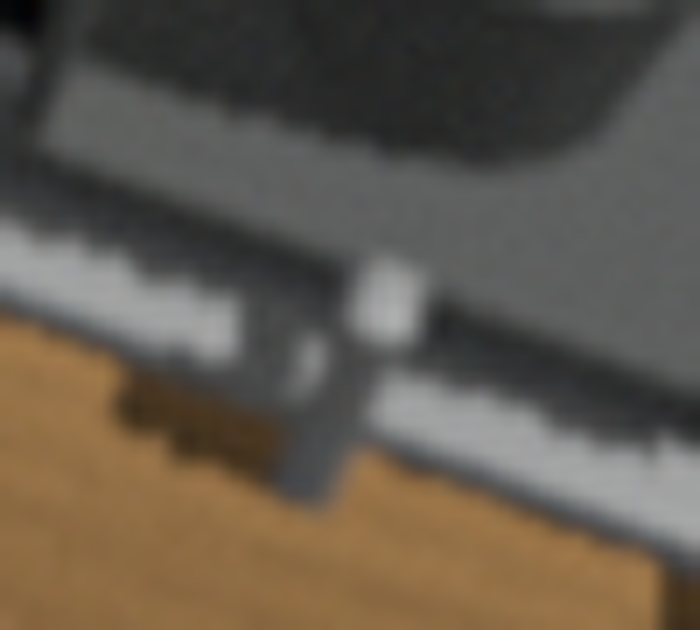

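```bash
python3 -m handwheel '8 -25 0 0 0 0 0; 20 -60 0 0 0 0 0; 33 -95 0 0 0 0 0; 47 -135 0 0 0 0 0; 60 -170 0 0 0 0 0; 67 -188 0 0 0 0 0; 67 -192 0 0 0 0 0; 67 -192 0 0 0 0 0; 67 -192 0 0 0 0 0' 
python3 - <<'E'
from h import *
f=grab_frame("wrist");crop(f,(0,0,640,400),1.2,"w17.png");np.save("w17.npy",f,allow_pickle=True)
M=cv2.Rodrigues(f["rvec"])[0]; print(-M.T@f["tvec"])
E
```

```text
clock: 23.88
tcp_pos: [0.5462, 0.0428, 0.1984]
orientation: [3.134, -0.212, -0.001]
contact_force: [0.6, 0.1, -0.5]
grip_width: -0.0003
[0.55514567 0.11231268 0.34009182]
```

View pics/w17.png

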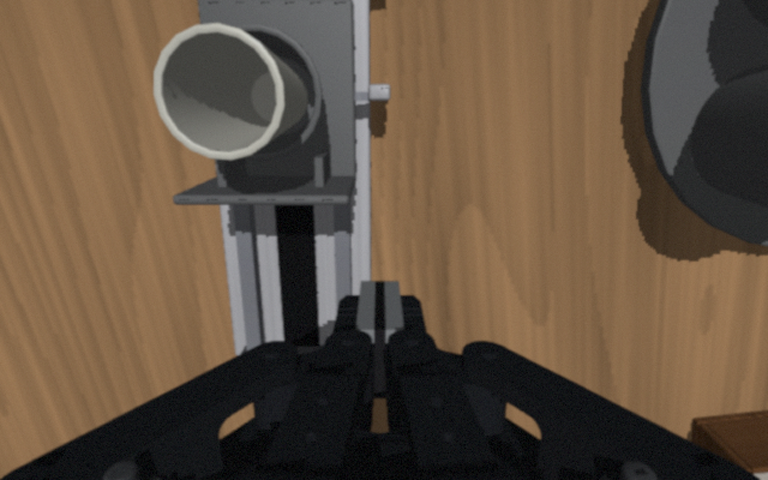

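```bash
python3 - <<'E'
from h import *
f=np.load("w17.npy",allow_pickle=True).item();crop(f,(280,50,340,100),13,"w18.png")
E
```

```text
(no output)
```

View pics/w18.png

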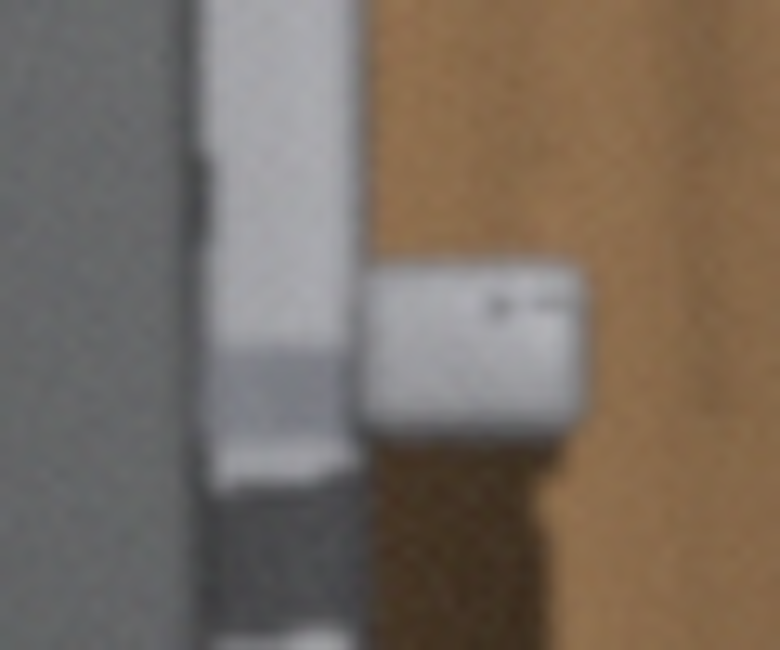

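```bash
python3 - <<'E'
from h import *
f=np.load("w17.npy",allow_pickle=True).item()
W=lambda x,y:(280+x/13-.5,50+y/13-.5); u=np.array([.1325,.991]);B=np.array([.4748,.0132]); al=lambda P:((P[:2]-B)@u).round(4)
print("tab top",al(plane(f,W(475,265),.055)),al(plane(f,W(475,424),.055)),al(plane(f,W(475,345),.055)))
for z in(.03,.04,.05): print("ptr",z,al(plane(f,W(275,345),z)),al(plane(f,W(275,438),z)),al(plane(f,W(275,391),z)))
E
```

```text
tab top 0.1204 0.1116 0.116
ptr 0.03 0.1166 0.111 0.1139
ptr 0.04 0.1164 0.1109 0.1137
ptr 0.05 0.1161 0.1109 0.1135
```

```bash
python3 - <<'E'
from h import *
a=np.radians(-7.6); Rt=R.from_matrix(np.array([[np.cos(a),np.sin(a),0],[np.sin(a),-np.cos(a),0],[0,0,-1]]))
print(delta([.4774,.0330,.0885],Rt)); p,Rr,o=tool(); print(p)
f=grab_frame("wrist");crop(f,(280,50,340,100),13,"w19.png")
E
```

```text
(array([-66.88214099,  19.06751745, 110.03302135]), array([ 0.04349847,  0.0055094 , -0.1309413 ]))
[0.54626084 0.0429785  0.19851214]
```

View pics/w19.png

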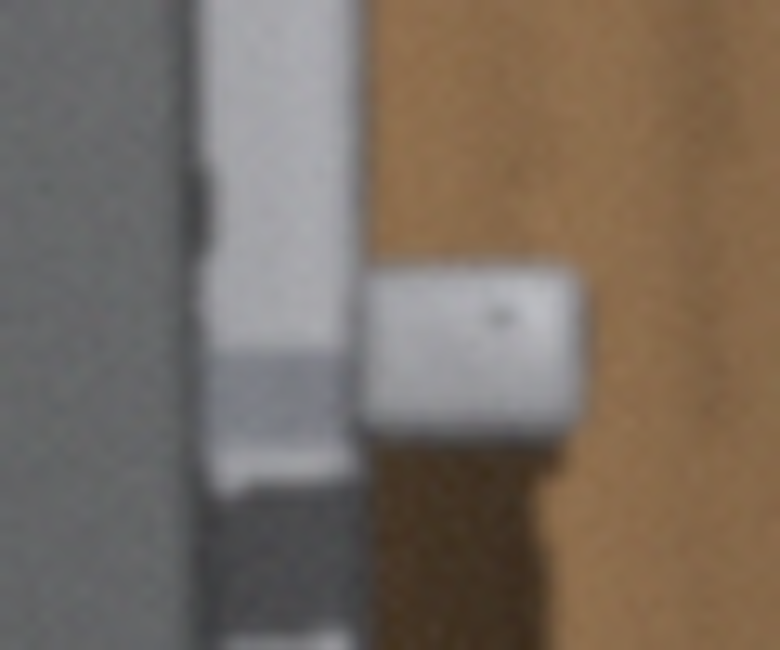

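```bash
python3 -m handwheel '-10 5 0 0 0 0 0; -25 10 0 0 0 0 0; -42 15 0 0 0 0 0; -57 19 0 0 0 0 0; -67 19 5 0 0 0 0; -67 19 25 0 0 0 0; -67 19 50 0 0 0 0; -67 19 75 0 0 0 0; -67 19 95 0 0 0 0; -67 19 107 0 0 0 0; -67 19 110 0 0 0 0; -67 19 110 0 0 0 0'; python3 st.py
```

```text
clock: 25.48
tcp_pos: [0.4779, 0.0346, 0.0888]
orientation: [-3.135, 0.209, -0.001]
contact_force: [0.1, -0.1, 0.3]
grip_width: 0.0
along 0.0216 shift 0.0921 F -0.09 M [-0.02 -0.01  0.02]
```

```bash
python3 -m handwheel '0 -5 0 0 0 0 0; 0 -11 0 0 0 0 0; 0 -16 0 0 0 0 0; 0 -19 0 0 0 0 0; 0 -20.5 0 0 0 0 0; 0 -20.5 0 0 0 0 0' >/dev/null; python3 st.py
python3 -m handwheel '0 -0.5 0 0 0 0 0; 0 -1 0 0 0 0 0; 0 -1 0 0 0 0 0' >/dev/null; python3 st.py
python3 -m handwheel '0 -0.3 0 0 0 0 0; 0 -0.6 0 0 0 0 0; 0 -0.6 0 0 0 0 0' >/dev/null; python3 st.py
```

```text
along 0.0420 shift 0.1125 F -0.26 M [-0.04 -0.01  0.04]
along 0.0429 shift 0.1134 F -0.18 M [-0.    0.01  0.  ]
along 0.0435 shift 0.1140 F -0.99 M [-0.19  0.03 -0.08]
```

```bash
python3 -m handwheel '0 -0.5 0 0 0 0 0; 0 -0.5 0 0 0 0 0' >/dev/null; python3 st.py
python3 -m handwheel '0 -0.5 0 0 0 0 0; 0 -0.5 0 0 0 0 0' >/dev/null; python3 st.py
```

```text
along 0.0442 shift 0.1147 F -0.17 M [-0.24 -0.01 -0.01]
along 0.0446 shift 0.1151 F 0.09 M [-0.25 -0.05  0.04]
```

```bash
python3 -m handwheel '0 -0.5 0 0 0 0 0; 0 -0.5 0 0 0 0 0' >/dev/null; python3 st.py
python3 - <<'E'
from h import *
s=grab_frame("scene");crop(s,(425,195,475,240),14,"s20.png")
E
```

```text
along 0.0451 shift 0.1156 F -0.99 M [-0.34 -0.03 -0.05]
```

View pics/s20.png

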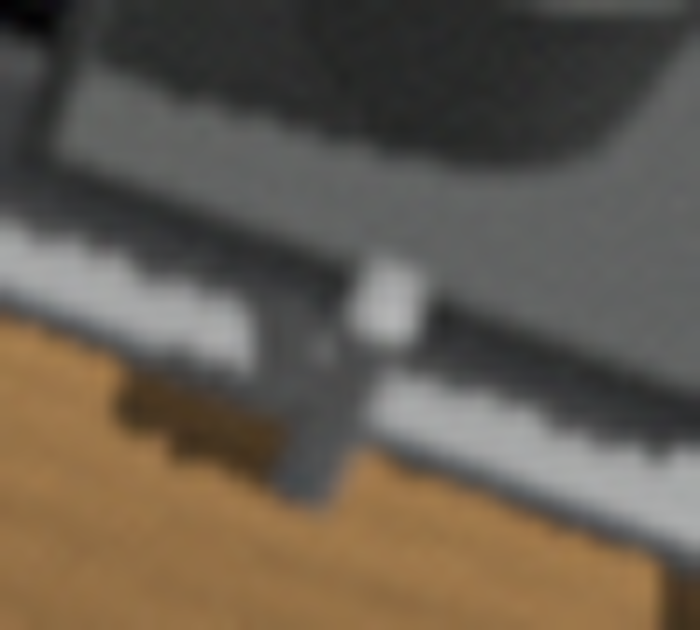

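```bash
python3 -m handwheel '0 -0.4 0 0 0 0 0; 0 -0.4 0 0 0 0 0' >/dev/null; python3 st.py
python3 -m handwheel '0 10 0 0 0 0 0; 0 25 0 0 0 0 0; 0 30 -15 0 0 0 0; 0 30 -45 0 0 0 0; 0 30 -80 0 0 0 0; 0 30 -108 0 0 0 0; 0 30 -108 0 0 0 0'
python3 - <<'E'
from h import *
a=np.radians(-7.6); Rt=R.from_matrix(np.array([[np.cos(a),np.sin(a),0],[np.sin(a),-np.cos(a),0],[0,0,-1]]))
print(delta([.5465,.0446,.198],Rt))
E
```

```text
along 0.0455 shift 0.1160 F -0.76 M [-0.32 -0.05 -0.03]
clock: 28.9
tcp_pos: [0.4786, 0.0286, 0.1995]
orientation: [-3.134, 0.21, -0.009]
contact_force: [-0.1, -0.4, -0.4]
grip_width: 0.0004
(array([ 65.18429549, -24.87526081,   1.94469188]), array([-0.05807718, -0.32626403, -0.04959731]))
```

```bash
python3 -m handwheel '10 -4 0 0 0 0 0; 25 -10 0 0 0 0 0; 42 -16 0 0 0 0 0; 57 -22 0 0 0 0 0; 65 -25 0 0 0 0 0; 65 -25 0 0 0 0 0; 65 -25 0 0 0 0 0'
python3 - <<'E'
from h import *
f=grab_frame("wrist");crop(f,(280,50,340,100),13,"w21.png");np.save("w21.npy",f,allow_pickle=True)
s=grab_frame("scene");crop(s,(340,100,550,260),3.8,"s21.png")
print(proj(f,[.5572,.1168,.055]))
E
```

```text
clock: 29.78
tcp_pos: [0.5441, 0.0446, 0.1963]
orientation: [3.134, -0.209, -0.001]
contact_force: [-0.2, 0.0, 0.1]
grip_width: -0.0001
[[320.8425035  81.5121637]]
```

View pics/w21.png

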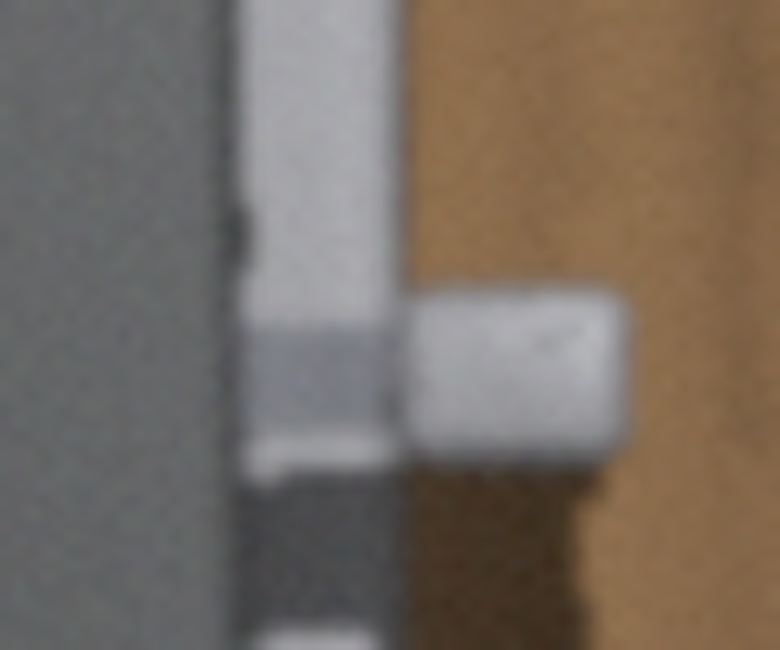

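View pics/s21.png

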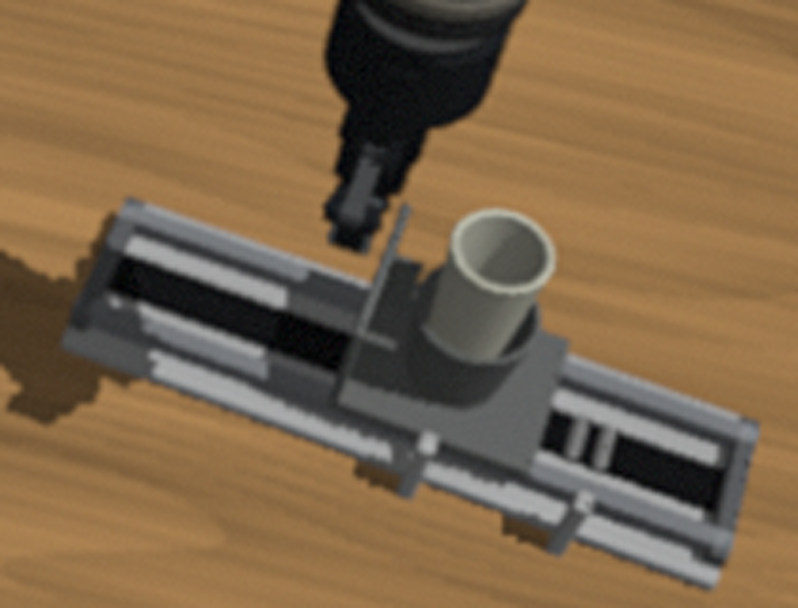

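```bash
python3 - <<'E'
from h import *
f=np.load("w21.npy",allow_pickle=True).item()
W=lambda x,y:(280+x/13-.5,50+y/13-.5); u=np.array([.1325,.991]);B=np.array([.4748,.0132]); al=lambda P:((P[:2]-B)@u).round(4)
print("tab",al(plane(f,W(515,292),.055)),al(plane(f,W(515,452),.055)),"ptr",[al(plane(f,W(315,378),z)) for z in(.035,.05)])
s=grab_frame("scene"); S=lambda x,y:(340+x/3.8-.5,100+y/3.8-.5)
crop(s,(0,0,640,400),1.2,"s22.png"); w=grab_frame("wrist"); crop(w,(0,0,640,400),1.2,"w22.png")
W2=lambda x,y:(x/1.2-.5,y/1.2-.5)
s0=np.load("s.npy",allow_pickle=True).item()["pixels"].astype(int)
d=np.abs(s["pixels"].astype(int)-s0).max(2)[100:280,160:335]; print("diff >40 px in objects area excl pot:", (d>40).sum()); ys,xs=np.where(d>40); print(xs.min()+160,xs.max()+160,ys.min()+100,ys.max()+100)
dd=d.copy(); dd[15:80,40:90]=0; print((dd>40).sum())
E
```

```text
tab 0.1204 0.1116 ptr [np.float64(0.1161), np.float64(0.1158)]
diff >40 px in objects area excl pot: 4115
203 334 100 192
3058
```

View pics/s22.png

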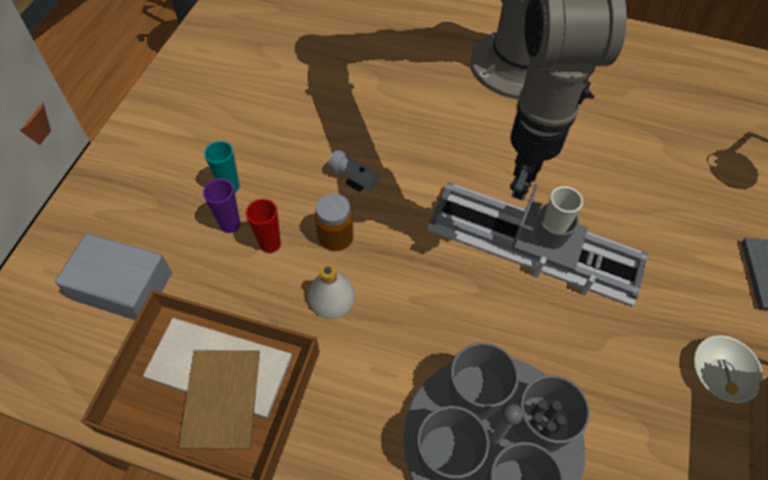

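View pics/w22.png

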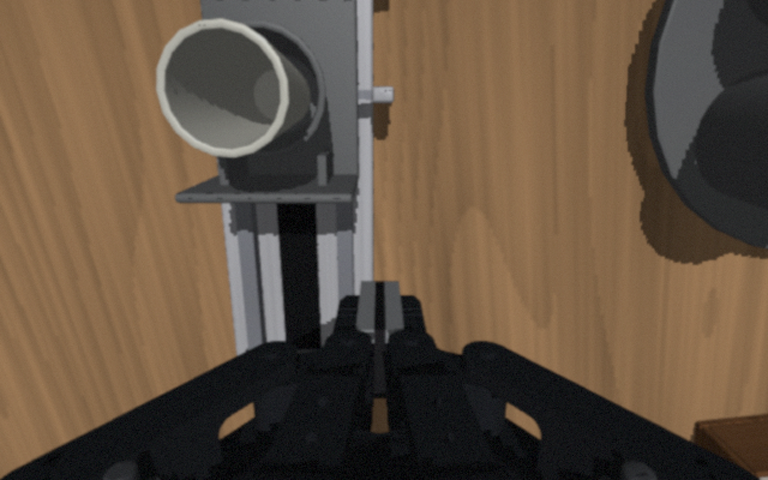

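```bash
python3 - <<'E'
from h import *
from bench import workorder
f=np.load("w21.npy",allow_pickle=True).item(); s=grab_frame("scene")
print(tri(f,(222.5/1.2-.5,88/1.2-.5),s,(340+502/3.8-.5,100+250/3.8-.5)))
print(readout.get_obs()["clock"]); print(workorder.hand_in())
E
```

```text
(array([0.48947916, 0.12824352, 0.15137936]), np.float64(0.0010307645631387123))
30.025
the job is handed in; nothing more can be done
None
```

The white pot is standing in the bin and released, and the carrier is at the nearer stop. I handed the job in at about 30 s.

- **Pot:** I let it down with small steps and released it at about 5 N of contact. After the push its rim measures 151.4 mm above the shelf; a fully seated pot should be at 151 mm.
- **Carrier:** The pointer and the near tab now both measure 116.0 mm along the rail, from the wrist camera nearly straight above. The carrier did not go past the stop.
- **Other objects:** By eye in the last scene picture, the jar, bicycle light, bulb and coloured pots are where they were. The pixel comparison I tried could not confirm this, because the arm's shadow fell across the area. The gripper was clear of everything at hand-in.

**What disagreed:**
- **Push force:** It peaked at about 14 N at the ridge, against the 6 to 8 N given for the ridge. Part of that was probably the finger rubbing up and down on the plate.
- **The click:** After the first push the carrier sat about 2.3 mm short of the stop and did not pull itself in. I nudged it the rest of the way in small steps, so I never saw or felt a distinct click. That it is home rests on the pointer facing the tab.

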